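# Lower a tube rack into the chilling well with the hand-wheel lift

## Task

First set the steel tube rack gently down on the platform of the rack lift's well and let go of it. Then lift the ratchet pawl off the toothed wheel and throw it right back, and turn the wheel by its knob one full turn clockwise (seen from above) until the platform is fully down. Finally swing the pawl back so that it drops fully between the teeth again; keep the rack upright and leave the bottle, the jar and the box where they stand.

Things in the scene. Friction and masses are not known exactly. Their poses are not given: they have to be found in the camera images.
- lifter: The rack lift, fixed, 210 mm (x) by 425 mm (y). Origin on the bench under its middle. At yaw 0 its x points away from the robot, its y to the robot's left; it may stand turned up to 0.2 rad. At its -y side a white housing, top 85 mm up, carries the toothed wheel and the pawl. At its +y side is a grey open well, rim 100 mm up, opening 150 mm (x) by 90 mm (y), the platform in it.
- platform_top (a point): Centre of the platform's top, an aluminium plate 140 (x) by 80 mm (y) in the well, axes as lifter. At (0, 140, 88) mm in lifter, 12 mm below the rim, when wheel is 0; moved only by the wheel, sinking 11.1 mm per rad, about 70 mm in one turn. The rack goes lengthwise along x (either way round), with 15 mm to spare to the well's wall all round.
- platform (a joint): How far the platform has sunk, in m (0 at the top, 0.070 fully down); driven by the wheel.
- wheel_centre (a point): Centre of the wheel's upper face, at (0, -70, 102) mm in lifter. The wheel lies flat (upright axis): an aluminium disc, radius 98 mm, with 12 saw teeth standing 12 mm up from its face between radii 73 and 97 mm.
- wheel (a joint): Wheel angle in rad, growing clockwise seen from above (which lowers the platform). It starts within 0.06 of 0; the platform is fully down at the end stop, 6.33. With the pawl down it can move only some 0.07 rad either side of 0 (or of 6.28, after the turn). It stays where it is left: friction 0.25 N m, about 5 N at the knob.
- knob_mid (a point): Middle of the crank knob: a black upright round grip, 22 mm in diameter, spinning freely on its pin, 60 mm from the wheel's axis. It stands on the wheel's face, top 69 mm and this point 47 mm above the face. With wheel at 0 it lies on the lifter's -x side of the axis (towards the robot): its angle about the axis, from the lifter's x towards its y, is pi - wheel.
- pawl_hinge (a point): Hinge of the pawl, level along the lifter's x, at (85, -200, 126) mm in lifter. The pawl is a dark steel arm, 150 mm long and 18 mm wide, on the side of the wheel away from the robot; at 0 it lies level from the hinge along the lifter's +y over the wheel's rim, a nose on its free end hanging between two teeth.
- pawl_tab (a point): Middle of the pawl's finger tab, which stands up on the arm's free end: 14 mm thick (lifter's x), 30 mm along the arm, rising 42 mm above the arm's centre line. With p the pawl angle it lies (122 cos p - 26 sin p) mm along the lifter's y and (122 sin p + 26 cos p) mm up from pawl_hinge. Pinch it across the 14 mm from above; it turns between the fingers as the arm swings.
- pawl (a joint): Pawl angle in rad: 0 level, nose fully between the teeth; 1.9 thrown right back against its stop. Below about 1.5 it falls towards the wheel by its weight, beyond that to its stop, where it stays. On top of a tooth it would rest at about 0.07. Mass 0.18 kg, swings easily.
- rack_centre (a point): Centre (63.5 mm up) of the loose tube rack: steel, 120 mm (its x) by 60 mm (its y) by 127 mm tall, with ten white-capped tubes fixed in it, about 0.45 kg; it starts standing on the bench to the left of the lift.
- rack_handle (a point): Middle of the rack's carrying handle: a level bar over the middle of the rack along its x, 14 mm wide (y) and 14 mm high, 120 mm above the rack's underside. The tube caps below it reach up to 86 mm above the underside.
- bottle: Bystander: white reagent bottle, radius 36 mm, 150 mm tall; origin at its underside.
- jar: Bystander: amber jar with a black lid, radius 34 mm, 100 mm tall; origin at its underside.
- tipbox: Bystander: grey box with a white lid, 124 by 89 by 65 mm; origin at its underside.
There are look-alikes about, which are no part of the job. What is shaped like the part that bears rack_centre but blue or pink is not meant.

How it is judged:
By the outcome, as a careful person would: the job done as asked, in the order asked, and still so for the second after the job is handed in, with the robot touching nothing.
It also fails if it takes over 72 s, if anything falls off the work surface, if the arm or the gripper's body presses on something with over 40 N, if the wrist force passes 120 N, or if a joint passes its speed limit or range.

## Robot

A 7-joint arm with a two-finger parallel gripper is mounted at the origin on the work surface. World frame = base frame: x ahead of the robot, y to its left, z up, the work surface at z = 0. Lengths are in m, angles in rad, forces in N, time in s.
With the tool pointing down it reaches from about 0.425 to 0.875 m from the base axis. Payload 4.7 kg.
Tool frame: the origin (TCP) lies midway between the tips of the shut fingers; the grasp point (between the pads) lies 19 mm behind it; x points along the fingers, y is the direction in which the jaws open and shut, and the axes are right-handed (so a half turn about x gives the same grasp; the last joint's range is limited). The gripper opens to 87 mm and grips with 3 to 60 N. Pads are 19 mm wide; open, the fingers measure 117 mm over their backs; the gripper's body (75 mm by 190 mm) begins 51 mm behind the grasp point.
Start: joints at [1.319, 0.321, -0.07, 1.45, 0.023, 1.371, -0.057], TCP at [0.171, -0.627, 0.223] pointing down, gripper open.
Joint ranges: [-2.86, 2.86], [-0.3, 2.09], [-1.38, 1.24], [0.06, 2.45], [-1.56, 4.7], [0.09, 2.05], [-2.69, 2.69]. Speed limits (rad/s): [2.57, 2.57, 3.14, 3.14, 3.14, 3.14, 3.14].

## Interface

Orientations are given as a rotation vector (axis times angle).
In Python, from bench import ctrl gives the robot as it stands. The module is installed in compiled form; this text tells all that it offers.
- The arm moves only by the shell command python3 -m jog 'ROWS' [FORCE]. ROWS is JSON, a list of rows, each an object with "rot": the turn, a rotation vector about the tool's x, y, z in units of 5 degrees (1.0 is 5 degrees), a list of three; "travel": the shift along the tool's x, y, z in units of 0.3 m (1.0 is 0.3 m), a list of three; "jaw": the closure, from -1 (fully open) to 1 (shut), so that 0 is half open. In form: [{"rot": [ax, ay, az], "travel": [tx, ty, tz], "jaw": jaw}, ...]. A call has 1 to 8 rows; each row shifts and turns the commanded pose from where the row before left it, along the tool's axes as they then stand; what a row does not reach is not made up. A row lasts 1/10 s, in which the tool goes at most 50 mm and 8.59 degrees, less where a joint would pass 70% of its speed; a pose out of reach is approached as far as the arm can. A call with a number of a shift or a turn outside -1 to 1 is refused whole. A call with a gripper value outside its range is refused whole. The fingers move at their own pace and stop on an object; FORCE is the grip in N (left out, the last holds). Time passes only in rows, so rows that do not move let the fingers close. It gives the time, the measured TCP pose, the force and the opening at its end, in the units of the state.
- ctrl.get_state(): the state, without advancing time (a new reading comes with each control period).
- ctrl.get_image(name): name is "scene" or "top"; returns the picture (384x512x3 uint8, red, green, blue); there is no depth.
- ctrl.camera_model(name): a dict with "mtx" (3x3 intrinsics, pixels), "extrinsics" (4x4, takes a point from world to camera coordinates). Camera axes: x right, y up, looking along -z (the intrinsics and any distortion apply to the point x, -y, -z); pixel columns grow to the right and rows downward; lengths in m; the calibration is good to about 2 mm. A picture is of the moment at which its call begins. camera_model takes no time and is no camera call.
- ctrl.close_job(): hands the job in, once; it reports no verdict.
The state is a dict: "time": time; "joint_positions": joint angles; "qd": joint speeds; "joint_torque": joint torques, N m; "position": TCP position; "tool_rot": TCP orientation; "ft_force": force on the tool from outside, world axes, zero at the start; "torque": the same for the moment, N m; "grip_width": opening from 0.0 (shut) to 1.0 (fully open).
Only numpy, scipy, OpenCV 4.12 (cv2) and the standard library are available. Lean on these libraries where they do the work, as an engineer would, in place of code of your own. Each camera call takes 0.05 s, during which the arm holds its last target.

## Working session

There is one attempt and no reset: what is moved stays moved. The work goes in short steps, Python scripts to look and compute and a shell command to move; the robot and the scene stay as the last step left them, time stands still between calls to the robot, and variables do not carry over. Pictures are saved under pics/ and viewed, and the job is handed in when it is done.

```bash
mkdir -p pics; ls; python3 - <<'E'
from bench import ctrl
import cv2,numpy as np
np.set_printoptions(precision=4,suppress=True)
s=ctrl.get_state()
for k,v in s.items(): print(k,np.round(v,4))
for n in("scene","top"):
    im=ctrl.get_image(n); cv2.imwrite(f"pics/{n}0.png",cv2.cvtColor(im,cv2.COLOR_RGB2BGR))
    m=ctrl.camera_model(n); print(n,m)
E
```

```text
pics
time 0.0
joint_positions [ 1.3191  0.3219 -0.0701  1.4517  0.0226  1.3708 -0.0569]
qd [ 0.0001  0.0001 -0.0003  0.001   0.0016 -0.0011 -0.0003]
joint_torque [  0.0008 -49.1279  -0.404  -31.252   -0.064    0.0437   0.0001]
position [ 0.1706 -0.6266  0.2214]
tool_rot [ 2.0799  0.2801 -2.0807]
ft_force [0.5358 1.2563 0.0769]
torque [ 0.0491 -0.025   0.0071]
grip_width 0.9975
scene {'mtx': array([[423.3998,   0.    , 252.0071],
       [  0.    , 423.3998, 195.3777],
       [  0.    ,   0.    ,   1.    ]]), 'extrinsics': array([[-0.8096,  0.587 , -0.0039,  0.4231],
       [-0.5057, -0.6941,  0.5123,  0.2013],
       [ 0.298 ,  0.4167,  0.8588, -1.603 ],
       [ 0.    ,  0.    ,  0.    ,  1.    ]])}
top {'mtx': array([[371.3718,   0.    , 260.9673],
       [  0.    , 371.3718, 193.011 ],
       [  0.    ,   0.    ,   1.    ]]), 'extrinsics': array([[ 0.0009, -0.9999,  0.0145,  0.0099],
       [ 0.9971,  0.002 ,  0.0755, -0.5397],
       [-0.0755,  0.0144,  0.997 , -1.3932],
       [ 0.    ,  0.    ,  0.    ,  1.    ]])}
```

View pics/scene0.png

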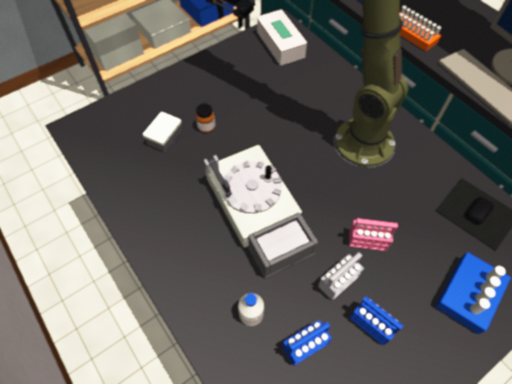

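View pics/top0.png

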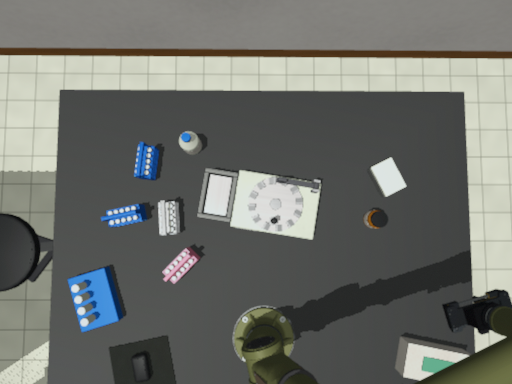

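The steel (grey-white) rack is at top (169,217) and scene (342,276). Candidates that could be taken for it:
- Blue racks: top (146,161) and (126,215); scene (306,341) and (377,320).
- Pink rack: top (181,265), scene (373,234).
- Blue tray with tubes: top (93,298).

By the description, the steel one is the grey rack. I'll check it in a close crop.

```bash
cat > h.py <<'E'
import numpy as np, cv2, os
from bench import ctrl
np.set_printoptions(precision=4,suppress=True)
def cam(n):
    m=ctrl.camera_model(n); return m["mtx"],m["extrinsics"]
def ray(n,uv):
    K,E=cam(n); d=np.linalg.inv(K)@np.array([uv[0],uv[1],1.]); d=np.array([d[0],-d[1],-d[2]])
    R=E[:3,:3]; return -R.T@E[:3,3], R.T@d
def plane(n,uv,z):
    o,d=ray(n,uv); return o+d*(z-o[2])/d[2]
def proj(n,p):
    K,E=cam(n); c=E[:3,:3]@np.asarray(p,float)+E[:3,3]; q=K@np.array([c[0],-c[1],-c[2]]); return q[:2]/q[2]
def tri(a,b):
    (o1,d1),(o2,d2)=ray("scene",a),ray("top",b)
    d1=d1/np.linalg.norm(d1);d2=d2/np.linalg.norm(d2)
    t=np.linalg.lstsq(np.c_[d1,-d2],o2-o1,rcond=None)[0]
    p,q=o1+t[0]*d1,o2+t[1]*d2
    return (p+q)/2,np.linalg.norm(p-q)
def crop(src,box,dst,s):
    im=cv2.imread(src); x0,y0,x1,y1=box
    cv2.imwrite(dst,cv2.resize(im[y0:y1,x0:x1],None,fx=s,fy=s,interpolation=cv2.INTER_CUBIC))
def snap(n,f):
    im=cv2.cvtColor(ctrl.get_image(n),cv2.COLOR_RGB2BGR); cv2.imwrite(f,im); return im
E
python3 - <<'E'
from h import *
crop("pics/top0.png",(190,160,330,250),"pics/t_lift.png",5.7)
crop("pics/scene0.png",(195,140,325,280),"pics/s_lift.png",4.2)
crop("pics/top0.png",(145,190,195,245),"pics/t_rack.png",8)
crop("pics/scene0.png",(310,245,375,310),"pics/s_rack.png",8)
E
```

```text
(no output)
```

View pics/t_lift.png

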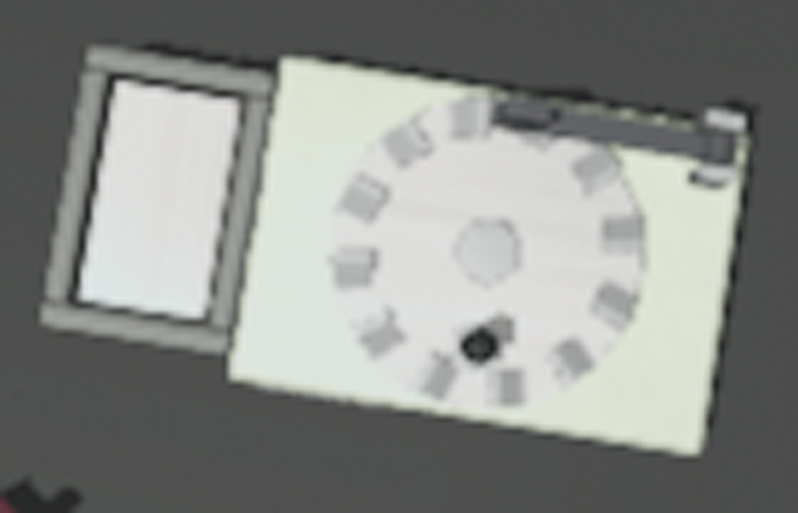

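View pics/s_lift.png

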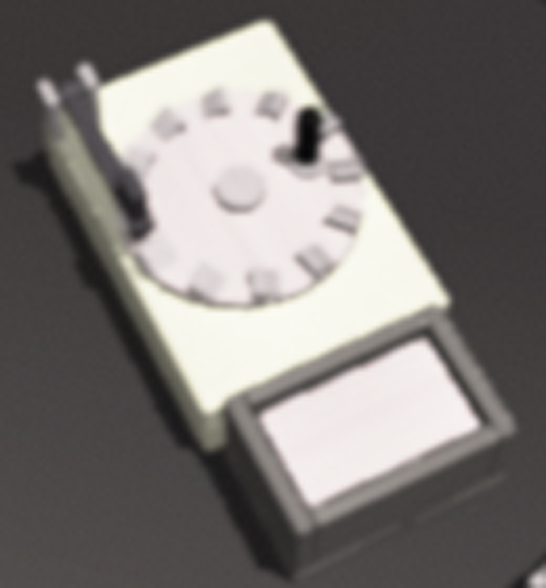

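View pics/t_rack.png

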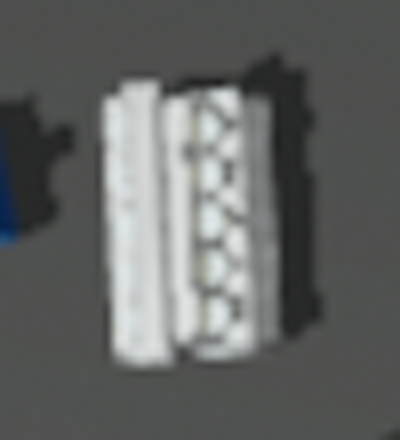

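View pics/s_rack.png

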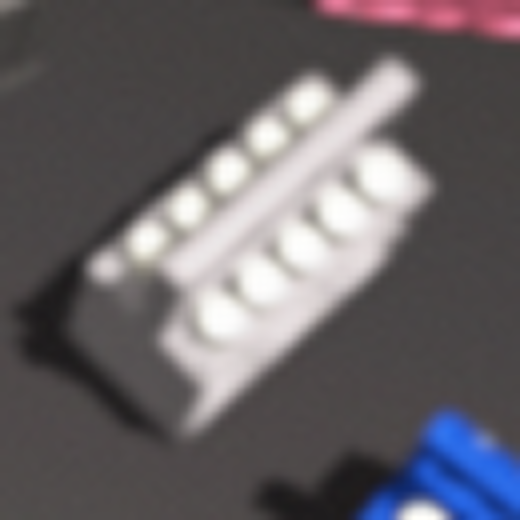

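The crops confirm the grey steel rack: handle bar over ten white caps. I'll measure it and the lift from both views.

```bash
python3 - <<'E'
from h import *
T=lambda c,b,s:(np.array(c)+.5)/s-.5+np.array(b)
tl=lambda *c:T(c,(190,160),5.7); sl=lambda *c:T(c,(195,140),4.2)
tr=lambda *c:T(c,(145,190),8); sr=lambda *c:T(c,(310,245),8)
# two-view
for n,a,b in [("handle near",sr(397,73),tr(143,360)),("handle far",sr(183,266),tr(138,85)),
 ("knob top",sl(311,112),tl(480,345)),
 ("house -x-y",sl(270,20),tl(700,455)),("house -x+y",sl(448,300),tl(230,380)),("well -x+y",sl(512,425),tl(42,325)),
 ("well +x+y",sl(305,530),tl(92,47)),
 ("plat +x+y",sl(312,507),tl(113,80)),("plat -x+y",sl(480,425),tl(80,302)),("plat +x-y",sl(262,412),tl(241,98)),("plat -x-y",sl(430,340),tl(207,318)),
 ("tab",sl(125,178),tl(541,115)),("hub",sl(241,183),tl(487,251))]:
    p,e=tri(a,b); print(n,p,"gap",round(e,4))
H=[plane("top",tl(*c),.085) for c in[(278,57),(750,133),(700,455),(230,380)]]
H=np.array(H); print(H)
for i in range(4):
    d=H[(i+1)%4]-H[i]; print(np.linalg.norm(d),np.arctan2(d[1],d[0]))
E
```

```text
handle near [0.3887 0.3501 0.1356] gap 0.0064
handle far [0.5043 0.3571 0.1388] gap 0.0022
knob top [ 0.436  -0.0299  0.1761] gap 0.0012
house -x-y [ 0.3671 -0.1734  0.0856] gap 0.0011
house -x+y [0.4152 0.1227 0.0852] gap 0.0019
well -x+y [0.4505 0.2375 0.1054] gap 0.0048
well +x+y [0.6222 0.2113 0.1058] gap 0.0032
plat +x+y [0.6039 0.1982 0.0948] gap 0.0002
plat -x+y [0.4639 0.2178 0.0882] gap 0.0011
plat +x-y [0.591  0.118  0.0984] gap 0.0035
plat -x-y [0.4516 0.1398 0.0879] gap 0.0053
tab [ 0.576  -0.0691  0.1631] gap 0.0034
hub [ 0.4947 -0.0375  0.1215] gap 0.0002
[[ 0.6203  0.0942  0.085 ]
 [ 0.5722 -0.2079  0.085 ]
 [ 0.3675 -0.1739  0.085 ]
 [ 0.4145  0.1234  0.085 ]]
0.3058932966351992 -1.7287385887143774
0.20752829696976388 2.976943768753132
0.30094258577448835 1.4139010688847304
0.207869188739921 -0.1408197333358737
```

```bash
python3 - <<'E'
from h import *
yaw=-.158;O=np.array([.5057,.031]);c,s=np.cos(yaw),np.sin(yaw)
L=lambda x,y,z:np.r_[O+np.array([[c,-s],[s,c]])@np.array([x,y])/1e3,z/1e3]
rc=np.array([.4465,.3536]);ry=.06
R=lambda x,y,z:np.r_[rc+np.array([[np.cos(ry),-np.sin(ry)],[np.sin(ry),np.cos(ry)]])@np.array([x,y])/1e3,z/1e3]
for n,box,s_ in(("top",(145,160,330,250),4.2),("scene",(195,140,385,310),3.4)):
    crop(f"pics/{n}0.png",box,f"pics/ov_{n}.png",s_); im=cv2.imread(f"pics/ov_{n}.png")
    def dr(ps,col,closed=True):
        q=np.array([(proj(n,p)-np.array(box[:2])+.5)*s_-.5 for p in ps]).round().astype(np.int32)
        cv2.polylines(im,[q],closed,col,1)
    dr([L(a,b,88) for a,b in((70,100),(70,180),(-70,180),(-70,100))],(0,0,255))
    dr([L(a,b,100) for a,b in((75,95),(75,185),(-75,185),(-75,95))],(0,255,255))
    dr([L(98*np.cos(t),-70+98*np.sin(t),102) for t in np.linspace(0,6.28,40)],(255,0,0))
    dr([L(-60,-70,102),L(-60,-70,171)],(0,255,0),False)
    dr([L(85,-200,126),L(85,-50,126)],(0,255,0),False); dr([L(85,-78,126),L(85,-78,168)],(0,255,255),False)
    dr([R(a,b,127) for a,b in((60,7),(60,-7),(-60,-7),(-60,7))],(0,0,255))
    dr([R(a,b,0) for a,b in((60,30),(60,-30),(-60,-30),(-60,30))],(255,0,255))
    cv2.imwrite(f"pics/ov_{n}.png",im)
E
```

```text
(no output)
```

View pics/ov_top.png

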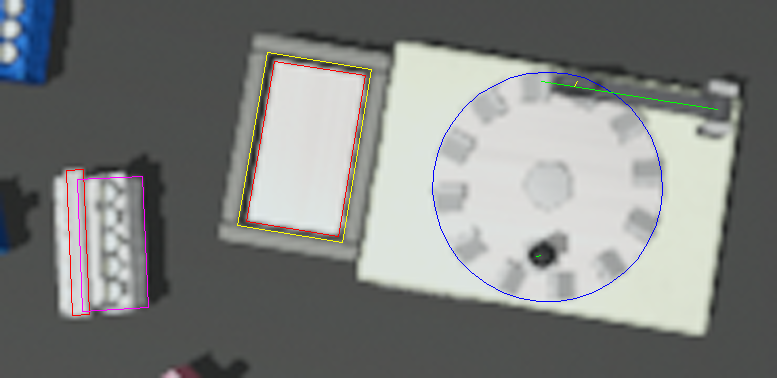

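View pics/ov_scene.png

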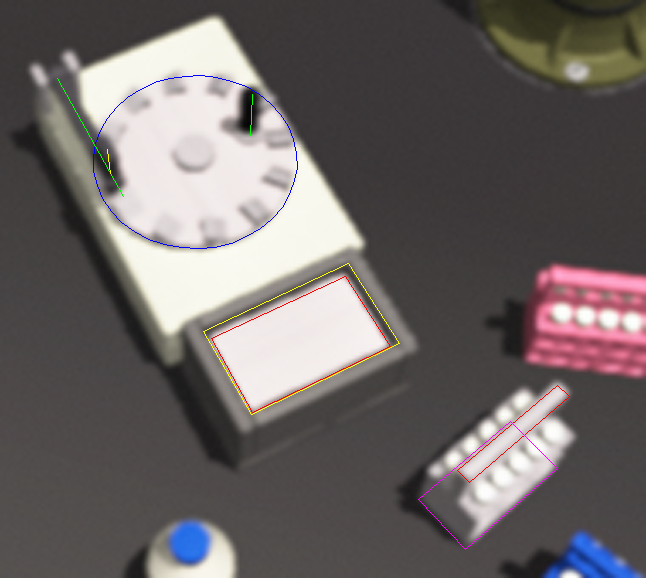

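The lift overlay matches within about 1 px. Next I'll check the rack's yaw and centre more closely.

```bash
python3 - <<'E'
from h import *
rows=[]
for rc,ry in(((.4465,.3536),.06),((.4455,.3545),.03)):
  rc=np.array(rc)
  R=lambda x,y,z:np.r_[rc+np.array([[np.cos(ry),-np.sin(ry)],[np.sin(ry),np.cos(ry)]])@np.array([x,y])/1e3,z/1e3]
  out=[]
  for n,box,s_ in(("top",(148,192,188,242),7),("scene",(312,245,372,305),6)):
    im=cv2.imread(f"pics/{n}0.png")[box[1]:box[3],box[0]:box[2]]
    im=cv2.resize(im,None,fx=s_,fy=s_,interpolation=cv2.INTER_CUBIC); im=cv2.convertScaleAbs(im,alpha=.8)
    def dr(ps,col):
        q=np.array([(proj(n,p)-np.array(box[:2])+.5)*s_-.5 for p in ps]).round().astype(np.int32)
        cv2.polylines(im,[q],True,col,1)
    dr([R(a,b,127) for a,b in((60,7),(60,-7),(-60,-7),(-60,7))],(0,0,255))
    dr([R(a,b,0) for a,b in((60,30),(60,-30),(-60,-30),(-60,30))],(255,0,255))
    out.append(cv2.copyMakeBorder(im,0,360-im.shape[0],0,360-im.shape[1],0))
  rows.append(np.hstack(out)[:, :])
cv2.imwrite("pics/rk.png",cv2.resize(np.vstack(rows),(600,600)))
E
```

```text
(no output)
```

View pics/rk.png

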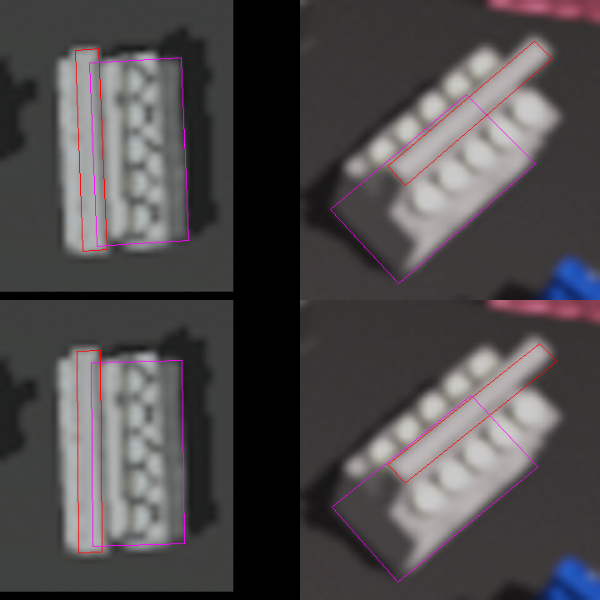

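The rack's handle is centred at about (0.447, 0.3545) with yaw about 0.045. It is within reach, and the 0.127 height agrees. Now I'll write the planning helper.

```bash
cat >> h.py <<'E'
from scipy.spatial.transform import Rotation as Ro
yaw=-.158;O=np.array([.5057,.031]);cy,sy=np.cos(yaw),np.sin(yaw)
L=lambda x,y,z:np.r_[O+np.array([[cy,-sy],[sy,cy]])@np.array([x,y])/1e3,z/1e3]
def goal(p,jaw,p0=None,R0=None):
    """p: wanted GRASP point; jaw: heading (rad) of jaw axis. prints turn about tool x,y,z in units, and then travel in turned tool axes"""
    s=ctrl.get_state(); R0=Ro.from_rotvec(s["tool_rot"]) if R0 is None else R0
    p0=np.array(s["position"]) if p0 is None else p0
    best=None
    for k in(0,np.pi):
        y=np.array([np.cos(jaw+k),np.sin(jaw+k),0]);x=np.array([0,0,-1.]);z=np.cross(x,y)
        Rt=Ro.from_matrix(np.c_[x,y,z]); d=(R0.inv()*Rt).as_rotvec()
        if best is None or np.linalg.norm(d)<np.linalg.norm(best[1]): best=(Rt,d)
    Rt,d=best; tcp=np.asarray(p)-[0,0,.019]
    print("rot units total",np.round(d/np.deg2rad(5),3),"travel units total (turned axes)",np.round(Rt.inv().apply(tcp-p0)/.3,4), "mm",np.round(Rt.inv().apply(tcp-p0)*1e3,1))
    return Rt,tcp
def st():
    s=ctrl.get_state(); R=Ro.from_rotvec(s["tool_rot"]).as_matrix()
    print("t",round(s["time"],2),"tcp",np.round(s["position"],4),"jawhead",round(float(np.arctan2(R[1,1],R[0,1])),3),"F",np.round(s["ft_force"],1),"gw",round(float(s["grip_width"]),3),"q",np.round(s["joint_positions"],2)); print("tool axes",np.round(R.T,3).tolist())
E
python3 - <<'E'
from h import *
st(); goal([.447,.3545,.26],.045+np.pi/2); goal([.447,.3545,.118],.045+np.pi/2)
E
```

```text
t 0.1 tcp [ 0.1706 -0.6267  0.2215] jawhead -1.305 F [ 0.6 -0.4  0.3] gw 0.999 q [ 1.32  0.32 -0.07  1.45  0.02  1.37 -0.06]
tool axes [[-0.001, 0.002, -1.0], [0.263, -0.965, -0.002], [-0.965, -0.263, 0.0]]
rot units total [2.531 0.003 0.02 ] travel units total (turned axes) [-0.0649 -3.2259 -1.0676] mm [ -19.5 -967.8 -320.3]
rot units total [2.531 0.003 0.02 ] travel units total (turned axes) [ 0.4085 -3.2259 -1.0676] mm [ 122.5 -967.8 -320.3]
```

```bash
python3 -m jog '[{"rot":[0.32,0,0],"travel":[-0.01,-0.05,-0.12],"jaw":-1},{"rot":[0.32,0,0],"travel":[-0.01,-0.05,-0.12],"jaw":-1},{"rot":[0.32,0,0],"travel":[-0.01,-0.05,-0.12],"jaw":-1},{"rot":[0.32,0,0],"travel":[-0.01,-0.05,-0.12],"jaw":-1},{"rot":[0.32,0,0],"travel":[-0.01,-0.05,-0.12],"jaw":-1},{"rot":[0.32,0,0],"travel":[-0.01,-0.05,-0.12],"jaw":-1},{"rot":[0.32,0,0],"travel":[-0.01,-0.05,-0.12],"jaw":-1},{"rot":[0.32,0,0],"travel":[-0.01,-0.05,-0.12],"jaw":-1}]' 20
python3 -m jog '[{"rot":[0,0,0],"travel":[0,-0.13,-0.03],"jaw":-1},{"rot":[0,0,0],"travel":[0,-0.13,-0.03],"jaw":-1},{"rot":[0,0,0],"travel":[0,-0.13,-0.03],"jaw":-1},{"rot":[0,0,0],"travel":[0,-0.13,-0.03],"jaw":-1},{"rot":[0,0,0],"travel":[0,-0.13,-0.03],"jaw":-1},{"rot":[0,0,0],"travel":[0,-0.13,-0.03],"jaw":-1},{"rot":[0,0,0],"travel":[0,-0.13,-0.03],"jaw":-1},{"rot":[0,0,0],"travel":[0,-0.13,-0.03],"jaw":-1}]'
python3 -c "
from h import *
st(); goal([.447,.3545,.20],.045+np.pi/2)"
```

```text
time: 0.9
position: [0.4351, -0.4599, 0.2463]
tool_rot: [2.2, 0.046, -2.201]
ft_force: [0.5, -1.4, -1.6]
grip_width: 0.999
time: 1.7
position: [0.4925, -0.1446, 0.2462]
tool_rot: [2.199, 0.046, -2.201]
ft_force: [0.8, -0.5, 0.2]
grip_width: 0.995
t 1.7 tcp [ 0.4925 -0.1446  0.2462] jawhead -1.528 F [ 0.8 -0.5  0.2] gw 0.995 q [ 0.67  0.04 -0.44  1.74  0.02  1.37 -1.31]
tool axes [[-0.001, -0.0, -1.0], [0.042, -0.999, 0.0], [-0.999, -0.042, 0.001]]
rot units total [-0.031  0.006 -0.002] travel units total (turned axes) [ 0.2174 -1.6689  0.0768] mm [  65.2 -500.7   23. ]
```

```bash
python3 -m jog '[{"rot":[0,0,0],"travel":[0,-0.14,0],"jaw":-1},{"rot":[0,0,0],"travel":[0,-0.14,0],"jaw":-1},{"rot":[0,0,0],"travel":[0,-0.14,0],"jaw":-1},{"rot":[0,0,0],"travel":[0,-0.14,0],"jaw":-1},{"rot":[0,0,0],"travel":[0,-0.14,0],"jaw":-1},{"rot":[0,0,0],"travel":[0,-0.14,0],"jaw":-1},{"rot":[0,0,0],"travel":[0,-0.14,0],"jaw":-1}]'
python3 -m jog '[{"rot":[0,0,0],"travel":[0,-0.14,0.015],"jaw":-1},{"rot":[0,0,0],"travel":[0,-0.14,0.015],"jaw":-1},{"rot":[0,0,0],"travel":[0.05,-0.14,0.015],"jaw":-1},{"rot":[0,0,0],"travel":[0.08,-0.14,0.015],"jaw":-1},{"rot":[0,0,0],"travel":[0.05,-0.05,0.01],"jaw":-1},{"rot":[0,0,0],"travel":[0,0,0],"jaw":-1}]'
python3 - <<'E'
from h import *
st(); goal([.447,.3545,.118],.045+np.pi/2)
snap("top","pics/top1.png");snap("scene","pics/scene1.png")
a=cv2.imread("pics/top1.png")[180:260,120:220];b=cv2.imread("pics/scene1.png")[205:325,290:410]
cv2.imwrite("pics/c1.png",np.hstack([cv2.resize(a,(400,320)),cv2.resize(b,(320,320))]))
E
```

```text
time: 2.4
position: [0.4797, 0.1489, 0.2463]
tool_rot: [2.2, 0.046, -2.2]
ft_force: [0.1, -0.6, 1.1]
grip_width: 1.003
time: 3.0
position: [0.4483, 0.3315, 0.19]
tool_rot: [2.191, 0.053, -2.203]
ft_force: [0.0, -0.5, 0.8]
grip_width: 0.998
t 3.0 tcp [0.4483 0.3315 0.19  ] jawhead -1.522 F [ 0.  -0.5  0.8] gw 0.998 q [ 0.09  0.25 -0.88  1.7   0.19  1.29 -2.36]
tool axes [[-0.005, -0.001, -1.0], [0.048, -0.999, 0.0], [-0.999, -0.048, 0.005]]
rot units total [ 0.039  0.062 -0.004] travel units total (turned axes) [ 0.3033 -0.0769  0.0008] mm [ 91.  -23.1   0.2]
```

View pics/c1.png

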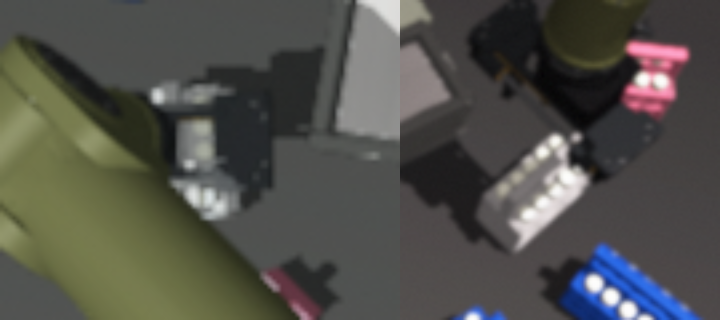

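```bash
python3 -m jog '[{"rot":[0,0.06,0],"travel":[0,-0.04,0],"jaw":-1},{"rot":[0,0,0],"travel":[0,-0.037,0],"jaw":-1},{"rot":[0,0,0],"travel":[0.05,0,0],"jaw":-1},{"rot":[0,0,0],"travel":[0.05,0,0],"jaw":-1},{"rot":[0,0,0],"travel":[0.05,0,0],"jaw":-1},{"rot":[0,0,0],"travel":[0.05,0,0],"jaw":-1},{"rot":[0,0,0],"travel":[0,0,0],"jaw":-1}]'
python3 - <<'E'
from h import *
st(); goal([.447,.3545,.118],.045+np.pi/2)
snap("scene","pics/scene2.png")
b=cv2.imread("pics/scene2.png")[205:325,280:410]
cv2.imwrite("pics/c2.png",cv2.resize(b,None,fx=4.5,fy=4.5,interpolation=2))
E
```

```text
time: 3.8
position: [0.4495, 0.3507, 0.1293]
tool_rot: [2.2, 0.043, -2.198]
ft_force: [0.9, 0.4, 0.1]
grip_width: 0.999
t 3.8 tcp [0.4495 0.3507 0.1293] jawhead -1.529 F [0.9 0.4 0.1] gw 0.999 q [ 0.02  0.33 -0.87  1.75  0.27  1.19 -2.45]
tool axes [[0.001, -0.003, -1.0], [0.042, -0.999, 0.003], [-0.999, -0.042, -0.001]]
rot units total [-0.033 -0.008 -0.032] travel units total (turned axes) [ 0.1009 -0.013   0.0079] mm [30.3 -3.9  2.4]
```

View pics/c2.png

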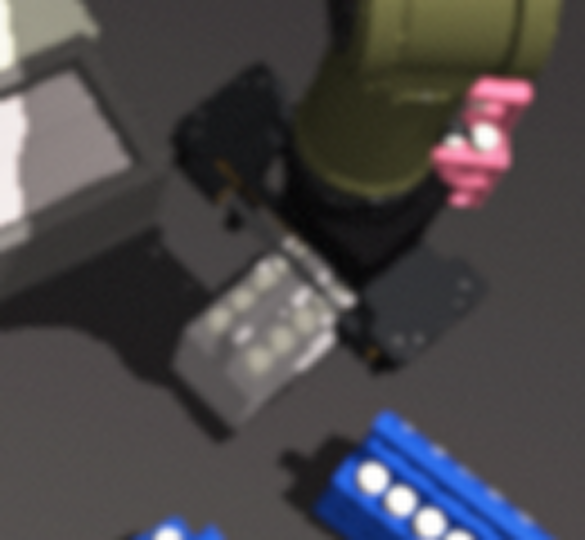

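```bash
python3 -m jog '[{"rot":[0,0,0],"travel":[0.034,-0.013,0.004],"jaw":-1},{"rot":[0,0,0],"travel":[0.034,0,0.004],"jaw":-1},{"rot":[0,0,0],"travel":[0.03,0,0],"jaw":-1},{"rot":[0,0,0],"travel":[0,0,0],"jaw":-1}]'
python3 -c "
from h import *
st(); goal([.447,.3545,.118],.045+np.pi/2)"
```

```text
time: 4.25
position: [0.4476, 0.3555, 0.1015]
tool_rot: [2.202, 0.045, -2.196]
ft_force: [0.4, -0.9, -0.1]
grip_width: 0.999
t 4.25 tcp [0.4476 0.3555 0.1015] jawhead -1.528 F [ 0.4 -0.9 -0.1] gw 0.999 q [ 0.    0.36 -0.85  1.77  0.3   1.14 -2.48]
tool axes [[0.003, -0.001, -1.0], [0.043, -0.999, 0.002], [-0.999, -0.043, -0.003]]
rot units total [-0.027 -0.034 -0.018] travel units total (turned axes) [0.0082 0.0033 0.0023] mm [2.5 1.  0.7]
```

```bash
python3 -m jog '[{"rot":[0,0,0],"travel":[0.005,0,0],"jaw":0.3},{"rot":[0,0,0],"travel":[0,0,0],"jaw":1},{"rot":[0,0,0],"travel":[0,0,0],"jaw":1},{"rot":[0,0,0],"travel":[0,0,0],"jaw":1},{"rot":[0,0,0],"travel":[0,0,0],"jaw":1},{"rot":[0,0,0],"travel":[0,0,0],"jaw":1},{"rot":[0,0,0],"travel":[0,0,0],"jaw":1}]' 35
python3 -m jog '[{"rot":[0,0,0],"travel":[0,0,0],"jaw":1},{"rot":[0,0,0],"travel":[-0.02,0,0],"jaw":1},{"rot":[0,0,0],"travel":[-0.05,0,0],"jaw":1},{"rot":[0,0,0],"travel":[0,0,0],"jaw":1}]'
python3 -c "
from h import *
st(); goal(L(0,140,280),yaw+np.pi/2)"
```

```text
time: 4.95
position: [0.4485, 0.3563, 0.1017]
tool_rot: [2.206, 0.047, -2.194]
ft_force: [0.6, 0.1, -0.8]
grip_width: 0.443
time: 5.35
position: [0.4492, 0.3573, 0.1248]
tool_rot: [2.21, 0.049, -2.192]
ft_force: [-0.2, 0.9, -4.0]
grip_width: 0.148
t 5.35 tcp [0.4492 0.3573 0.1248] jawhead -1.528 F [-0.2  0.9 -4. ] gw 0.148 q [ 0.01  0.34 -0.87  1.75  0.28  1.18 -2.46]
tool axes [[0.008, 0.002, -1.0], [0.042, -0.999, -0.002], [-0.999, -0.042, -0.008]]
rot units total [ 2.296 -0.089  0.029] travel units total (turned axes) [-0.4542  0.5778 -0.3571] mm [-136.2  173.3 -107.1]
```

```bash
python3 -m jog '[{"rot":[0,-0.09,0],"travel":[-0.06,0,0],"jaw":1},{"rot":[0,0,0],"travel":[-0.09,0,0],"jaw":1},{"rot":[0,0,0],"travel":[-0.09,0,0],"jaw":1},{"rot":[0,0,0],"travel":[-0.09,0,0],"jaw":1},{"rot":[0,0,0],"travel":[-0.06,0,0],"jaw":1},{"rot":[0,0,0],"travel":[0,0,0],"jaw":1}]'
python3 - <<'E'
from h import *
st(); goal(L(0,140,250),yaw+np.pi/2)
a=snap("top","pics/top3.png")[150:270,120:280];b=snap("scene","pics/scene3.png")[165:315,250:410]
cv2.imwrite("pics/c3.png",np.hstack([cv2.resize(a,(427,320)),cv2.resize(b,(341,320))]))
E
```

```text
time: 5.95
position: [0.4494, 0.3575, 0.242]
tool_rot: [2.203, 0.049, -2.2]
ft_force: [-0.2, 0.4, -3.7]
grip_width: 0.152
t 5.95 tcp [0.4494 0.3575 0.242 ] jawhead -1.528 F [-0.2  0.4 -3.7] gw 0.152 q [ 0.05  0.25 -0.9   1.59  0.2   1.39 -2.4 ]
tool axes [[0.001, 0.002, -1.0], [0.042, -0.999, -0.002], [-0.999, -0.042, -0.001]]
rot units total [ 2.297 -0.014  0.027] travel units total (turned axes) [ 0.0368  0.5784 -0.3565] mm [  11.   173.5 -107. ]
```

View pics/c3.png

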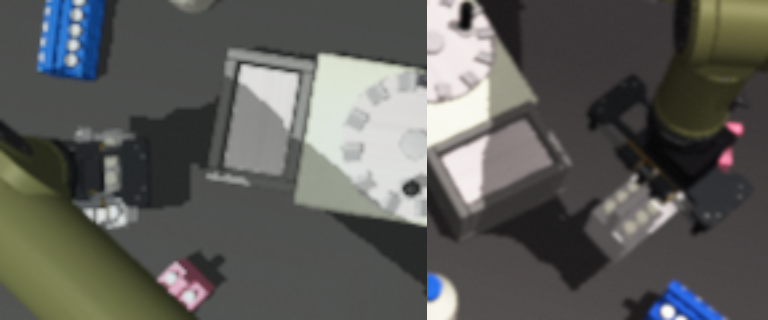

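```bash
python3 -m jog '[{"rot":[0.46,0,0],"travel":[0,0.04,-0.03],"jaw":1},{"rot":[0.46,0,0],"travel":[0,0.08,-0.05],"jaw":1},{"rot":[0.46,0,0],"travel":[0,0.1,-0.06],"jaw":1},{"rot":[0.46,0,0],"travel":[0,0.1,-0.06],"jaw":1},{"rot":[0.46,0,0],"travel":[0,0.1,-0.06],"jaw":1},{"rot":[0,0,0],"travel":[0,0.08,-0.04],"jaw":1},{"rot":[0,0,0],"travel":[0,0.04,-0.02],"jaw":1},{"rot":[0,0,0],"travel":[0,0,0],"jaw":1}]'
python3 - <<'E'
from h import *
st(); goal(L(2,140,250),yaw+np.pi/2)
E
```

```text
time: 6.85
position: [0.5327, 0.1849, 0.2381]
tool_rot: [-2.132, 0.178, 2.141]
ft_force: [-0.4, 0.1, -3.5]
grip_width: 0.148
t 6.85 tcp [0.5327 0.1849 0.2381] jawhead -1.735 F [-0.4  0.1 -3.5] gw 0.148 q [ 0.3   0.2  -0.77  1.62  0.14  1.38 -2.23]
tool axes [[-0.004, -0.002, -1.0], [-0.163, -0.987, 0.003], [-0.987, 0.163, 0.004]]
rot units total [-0.07   0.047 -0.029] travel units total (turned axes) [0.0236 0.0542 0.0014] mm [ 7.1 16.3  0.4]
```

```bash
python3 -m jog '[{"rot":[-0.07,0.047,-0.03],"travel":[0,0.03,0.001],"jaw":1},{"rot":[0,0,0],"travel":[0,0.024,0],"jaw":1},{"rot":[0,0,0],"travel":[0,0,0],"jaw":1},{"rot":[0,0,0],"travel":[0,0,0],"jaw":1}]'
python3 - <<'E'
from h import *
st(); goal(L(2,140,206),yaw+np.pi/2)
a=snap("top","pics/top4.png")[150:240,170:290];b=snap("scene","pics/scene4.png")[165:285,215:345]
cv2.imwrite("pics/c4.png",np.hstack([cv2.resize(a,(427,320)),cv2.resize(b,(347,320))]))
E
```

```text
time: 7.25
position: [0.5289, 0.1732, 0.2396]
tool_rot: [-2.144, 0.16, 2.139]
ft_force: [-0.0, -0.2, -4.7]
grip_width: 0.149
t 7.25 tcp [0.5289 0.1732 0.2396] jawhead -1.722 F [-0.  -0.2 -4.7] gw 0.149 q [ 0.32  0.18 -0.77  1.64  0.12  1.37 -2.18]
tool axes [[0.002, 0.002, -1.0], [-0.151, -0.989, -0.002], [-0.989, 0.151, -0.002]]
rot units total [ 0.076 -0.023  0.026] travel units total (turned axes) [ 0.1752  0.0135 -0.0048] mm [52.6  4.  -1.5]
```

View pics/c4.png

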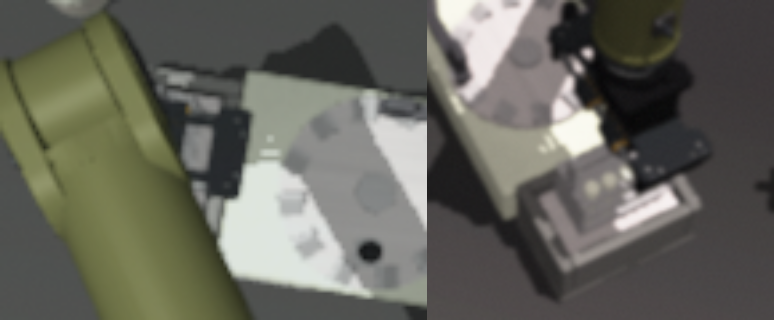

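```bash
python3 -m jog '[{"rot":[0.076,0,0],"travel":[0,0.013,-0.004],"jaw":1},{"rot":[0,0,0],"travel":[0,0,0],"jaw":1},{"rot":[0,0,0],"travel":[0.04,0,0],"jaw":1},{"rot":[0,0,0],"travel":[0.04,0,0],"jaw":1},{"rot":[0,0,0],"travel":[0.03,0,0],"jaw":1},{"rot":[0,0,0],"travel":[0.015,0,0],"jaw":1},{"rot":[0,0,0],"travel":[0,0,0],"jaw":1},{"rot":[0,0,0],"travel":[0,0,0],"jaw":1}]'
python3 - <<'E'
from h import *
st(); goal(L(2,140,206),yaw+np.pi/2)
b=snap("scene","pics/scene5.png")[165:285,215:345]
cv2.imwrite("pics/c5.png",cv2.resize(b,None,fx=4.5,fy=4.5,interpolation=2))
E
```

```text
time: 8.15
position: [0.5311, 0.1678, 0.2086]
tool_rot: [-2.147, 0.172, 2.132]
ft_force: [-11.6, -7.0, 35.2]
grip_width: 0.149
t 8.15 tcp [0.5311 0.1678 0.2086] jawhead -1.73 F [-11.6  -7.   35.2] gw 0.149 q [ 0.32  0.19 -0.76  1.69  0.14  1.31 -2.19]
tool axes [[0.007, -0.002, -1.0], [-0.159, -0.987, 0.001], [-0.987, 0.159, -0.007]]
rot units total [-0.015 -0.081 -0.01 ] travel units total (turned axes) [ 0.0719 -0.003   0.0052] mm [21.6 -0.9  1.6]
```

View pics/c5.png

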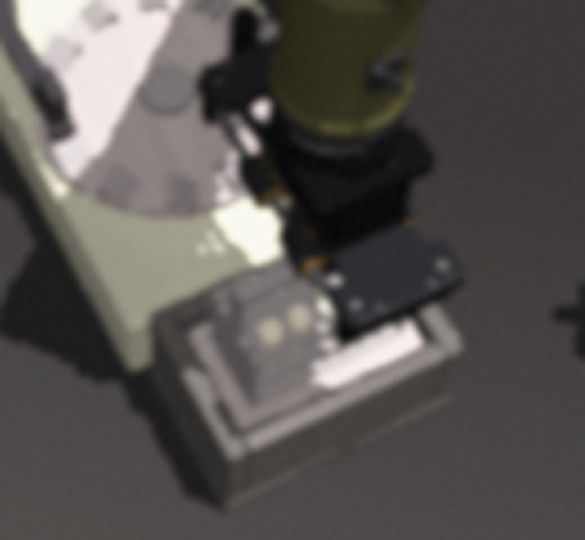

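The force rose to 35 N early. The fingers were still closing as I lifted, so the rack hangs about 20 mm lower in the jaws. I'll relieve the force and check the footprint.

```bash
python3 -m jog '[{"rot":[0,0,0],"travel":[-0.01,0,0],"jaw":1},{"rot":[0,0,0],"travel":[0,0,0],"jaw":1}]'
python3 - <<'E'
from h import *
st()
n="scene";box=(215,165,345,285);s_=4.5
im=cv2.resize(cv2.imread("pics/scene5.png")[165:285,215:345],None,fx=s_,fy=s_,interpolation=2)
def dr(ps,col):
    q=np.array([(proj(n,p)-np.array(box[:2])+.5)*s_-.5 for p in ps]).round().astype(np.int32); cv2.polylines(im,[q],True,col,1)
for z,c in((88,(0,0,255)),(208,(0,255,0))):
    w=30 if z==88 else 7
    dr([L(a,140+b,z) for a,b in((60,w),(60,-w),(-60,-w),(-60,w))],c)
dr([L(a,b,100) for a,b in((75,95),(75,185),(-75,185),(-75,95))],(0,255,255))
cv2.imwrite("pics/c5o.png",im)
E
```

```text
time: 8.4
position: [0.531, 0.1677, 0.2087]
tool_rot: [-2.145, 0.171, 2.132]
ft_force: [-6.3, -4.2, 20.6]
grip_width: 0.148
t 8.4 tcp [0.531  0.1677 0.2087] jawhead -1.73 F [-6.3 -4.2 20.6] gw 0.148 q [ 0.32  0.19 -0.76  1.69  0.14  1.31 -2.19]
tool axes [[0.006, -0.001, -1.0], [-0.159, -0.987, -0.0], [-0.987, 0.159, -0.006]]
```

View pics/c5o.png

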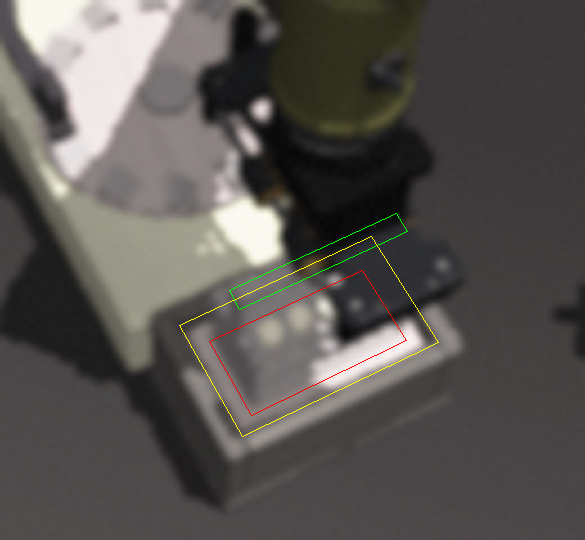

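The footprint and handle both match a rack standing on the platform at z = 0.088. I'll ease the force to near zero, then release.

```bash
python3 -m jog '[{"rot":[0,0,0],"travel":[-0.007,0,0],"jaw":1},{"rot":[0,0,0],"travel":[-0.004,0,0],"jaw":1},{"rot":[0,0,0],"travel":[0,0,0],"jaw":1}]'
python3 -c "
from h import *
st()"
```

```text
time: 8.7
position: [0.5307, 0.1678, 0.2088]
tool_rot: [-2.142, 0.17, 2.134]
ft_force: [-0.5, -2.7, 7.3]
grip_width: 0.147
t 8.7 tcp [0.5307 0.1678 0.2088] jawhead -1.73 F [-0.5 -2.7  7.3] gw 0.147 q [ 0.33  0.19 -0.76  1.69  0.14  1.31 -2.19]
tool axes [[0.004, 0.001, -1.0], [-0.159, -0.987, -0.001], [-0.987, 0.159, -0.004]]
```

```bash
python3 -m jog '[{"rot":[0,0,0],"travel":[-0.004,0,0],"jaw":1},{"rot":[0,0,0],"travel":[0,0,0],"jaw":0.6},{"rot":[0,0,0],"travel":[0,0,0],"jaw":0.3},{"rot":[0,0,0],"travel":[0,0,0],"jaw":0},{"rot":[0,0,0],"travel":[0,0,0],"jaw":-0.5},{"rot":[0,0,0],"travel":[0,0,0],"jaw":-0.5},{"rot":[0,0,0],"travel":[-0.05,0,0],"jaw":-0.5},{"rot":[0,0,0],"travel":[-0.1,0,0],"jaw":-0.5}]'
python3 - <<'E'
from h import *
st()
print("tab grasp above"); goal(L(85,-78,230),yaw)
print("knob above"); goal(L(-60,-70,230),yaw)
E
```

```text
time: 9.5
position: [0.5285, 0.1679, 0.2537]
tool_rot: [-2.136, 0.169, 2.141]
ft_force: [0.9, -0.5, 0.6]
grip_width: 0.662
t 9.5 tcp [0.5285 0.1679 0.2537] jawhead -1.729 F [ 0.9 -0.5  0.6] gw 0.662 q [ 0.33  0.17 -0.76  1.62  0.12  1.4  -2.17]
tool axes [[-0.002, 0.001, -1.0], [-0.158, -0.987, -0.001], [-0.987, 0.158, 0.002]]
tab grasp above
rot units total [17.993  0.028 -0.015] travel units total (turned axes) [ 0.1422 -0.2801 -0.7226] mm [  42.7  -84.  -216.8]
knob above
rot units total [17.993  0.028 -0.015] travel units total (turned axes) [ 0.1422  0.2032 -0.696 ] mm [  42.7   61.  -208.8]
```

```bash
python3 -m jog '[{"rot":[-1,0,0],"travel":[0,0,0],"jaw":-0.5},{"rot":[-1,0,0],"travel":[0,0,0],"jaw":-0.5},{"rot":[-1,0,0],"travel":[0,0,0],"jaw":-0.5},{"rot":[-1,0,0],"travel":[0,0,0],"jaw":-0.5},{"rot":[-1,0,0],"travel":[0,0,0],"jaw":-0.5},{"rot":[-1,0,0],"travel":[0,0,0],"jaw":-0.5},{"rot":[-1,0,0],"travel":[0,0,0],"jaw":-0.5},{"rot":[-1,0,0],"travel":[0,0,0],"jaw":-0.5}]'
python3 -m jog '[{"rot":[-1,0,0],"travel":[0,0,0],"jaw":-0.5},{"rot":[-1,0,0],"travel":[0,0,0],"jaw":-0.5},{"rot":[-1,0,0],"travel":[0,0,0],"jaw":-0.5},{"rot":[-1,0,0],"travel":[0,0,0],"jaw":-0.5},{"rot":[-1,0,0],"travel":[0,0,0],"jaw":-0.5},{"rot":[-1,0,0],"travel":[0,0,0],"jaw":-0.5},{"rot":[-1,0,0],"travel":[0,0,0],"jaw":-0.5},{"rot":[-1,0,0],"travel":[0,0,0],"jaw":-0.5}]'
python3 -c "
from h import *
st();goal(L(85,-78,230),yaw)"
```

```text
time: 10.3
position: [0.5301, 0.1686, 0.2557]
tool_rot: [1.919, 0.534, -1.912]
ft_force: [0.1, -0.1, -0.3]
grip_width: 0.752
time: 11.1
position: [0.5301, 0.1686, 0.2557]
tool_rot: [1.451, 1.034, -1.445]
ft_force: [-0.1, 0.9, 1.1]
grip_width: 0.748
t 11.1 tcp [0.5301 0.1686 0.2557] jawhead -0.33 F [-0.1  0.9  1.1] gw 0.748 q [ 0.46  0.19 -0.91  1.62  0.15  1.41 -0.8 ]
tool axes [[0.003, 0.002, -1.0], [0.946, -0.324, 0.002], [-0.324, -0.946, -0.003]]
rot units total [-1.969 -0.03  -0.029] travel units total (turned axes) [0.149  0.2752 0.7257] mm [ 44.7  82.6 217.7]
```

```bash
python3 -m jog '[{"rot":[-1,0,0],"travel":[0,0,0],"jaw":-0.5},{"rot":[-0.97,0,0],"travel":[0,0.03,0.06],"jaw":-0.5},{"rot":[0,0,0],"travel":[0,0.05,0.13],"jaw":-0.5},{"rot":[0,0,0],"travel":[0,0.05,0.14],"jaw":-0.5},{"rot":[0,0,0],"travel":[0,0.05,0.14],"jaw":-0.5},{"rot":[0,0,0],"travel":[0,0.05,0.13],"jaw":-0.5},{"rot":[0,0,0],"travel":[0,0.045,0.125],"jaw":-0.5},{"rot":[0,0,0],"travel":[0,0,0],"jaw":-0.5}]'
python3 - <<'E'
from h import *
st();goal(L(85,-78,159),yaw)
a=snap("top","pics/top6.png")[150:240,190:330];b=snap("scene","pics/scene6.png")[130:280,190:330]
cv2.imwrite("pics/c6.png",np.hstack([cv2.resize(a,None,fx=2.9,fy=2.9,interpolation=2)[:261],cv2.resize(b,None,fx=2.7,fy=2.7,interpolation=2)[:261]]))
cv2.imwrite("pics/c6b.png",cv2.resize(b,None,fx=4,fy=4,interpolation=2));cv2.imwrite("pics/c6a.png",cv2.resize(a,None,fx=5,fy=5,interpolation=2))
E
```

```text
time: 11.9
position: [0.5752, -0.0686, 0.2544]
tool_rot: [1.336, 1.12, -1.334]
ft_force: [0.5, -0.3, -0.5]
grip_width: 0.751
t 11.9 tcp [ 0.5752 -0.0686  0.2544] jawhead -0.173 F [ 0.5 -0.3 -0.5] gw 0.751 q [ 0.75  0.23 -0.79  1.56  0.17  1.41 -0.23]
tool axes [[0.002, -0.001, -1.0], [0.985, -0.172, 0.002], [-0.172, -0.985, 0.001]]
rot units total [-0.169  0.01  -0.026] travel units total (turned axes) [ 0.3815  0.0022 -0.0313] mm [114.4   0.7  -9.4]
```

View pics/c6a.png

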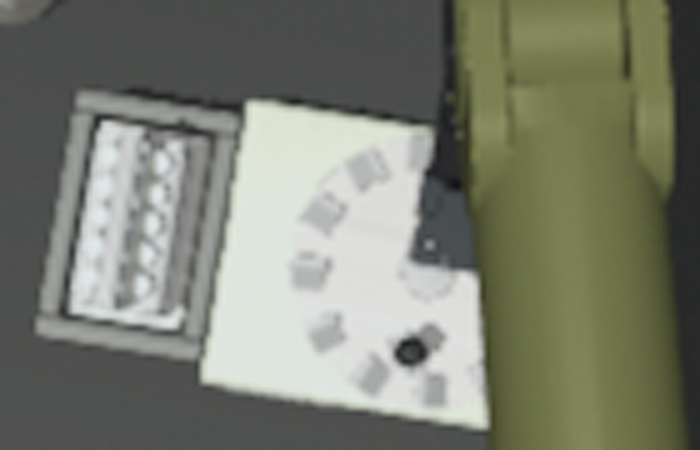

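View pics/c6b.png

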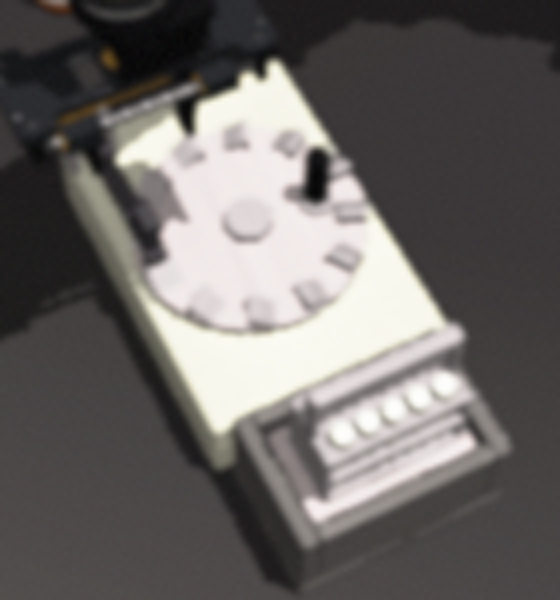

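```bash
python3 - <<'E'
from h import *
for nm,b,a in(("far",(298,402),(133,125)),("near",(455,332),(103,313))):
    sa=(np.array(b)+.5)/4-.5+[190,130]; ta=(np.array(a)+.5)/5-.5+[190,150]
    p,e=tri(sa,ta); q=plane("scene",sa,.215);r=plane("top",ta,.215)
    inv=lambda v:(np.array([[cy,sy],[-sy,cy]])@(v[:2]-O)*1e3).round(1)
    print(nm,p,e,"lifter:",inv(p),inv(q),inv(r))
E
```

```text
far [0.589 0.158 0.213] 0.008956503549298576 lifter: [ 62.2 138.5] [ 66.5 136.9] [ 58.3 140.7]
near [0.4645 0.1774 0.2093] 0.006851812511818466 lifter: [-63.7 138.1] [-58.7 138.7] [-66.6 139.3]
```

```bash
python3 -m jog '[{"rot":[-0.17,0,0],"travel":[0.05,-0.004,-0.03],"jaw":-0.5},{"rot":[0,0,0],"travel":[0.1,0,0],"jaw":-0.5},{"rot":[0,0,0],"travel":[0.1,0,0],"jaw":-0.5},{"rot":[0,0,0],"travel":[0.06,0,0],"jaw":-0.5},{"rot":[0,0,0],"travel":[0,0,0],"jaw":-0.5}]' 15
python3 - <<'E'
from h import *
st();goal(L(83,-78,159),yaw)
a=snap("top","pics/top7.png")[150:240,190:330];b=snap("scene","pics/scene7.png")[130:230,180:290]
cv2.imwrite("pics/c7.png",cv2.resize(b,None,fx=6,fy=6,interpolation=2))
E
```

```text
time: 12.5
position: [0.5724, -0.0478, 0.1579]
tool_rot: [1.313, 1.144, -1.315]
ft_force: [0.2, 1.0, -0.0]
grip_width: 0.751
t 12.5 tcp [ 0.5724 -0.0478  0.1579] jawhead -0.142 F [ 0.2  1.  -0. ] gw 0.751 q [ 0.71  0.29 -0.79  1.7   0.22  1.24 -0.27]
tool axes [[-0.004, 0.003, -1.0], [0.99, -0.142, -0.004], [-0.142, -0.99, -0.003]]
rot units total [ 0.182 -0.031  0.049] travel units total (turned axes) [0.0595 0.0156 0.0355] mm [17.9  4.7 10.6]
```

View pics/c7.png

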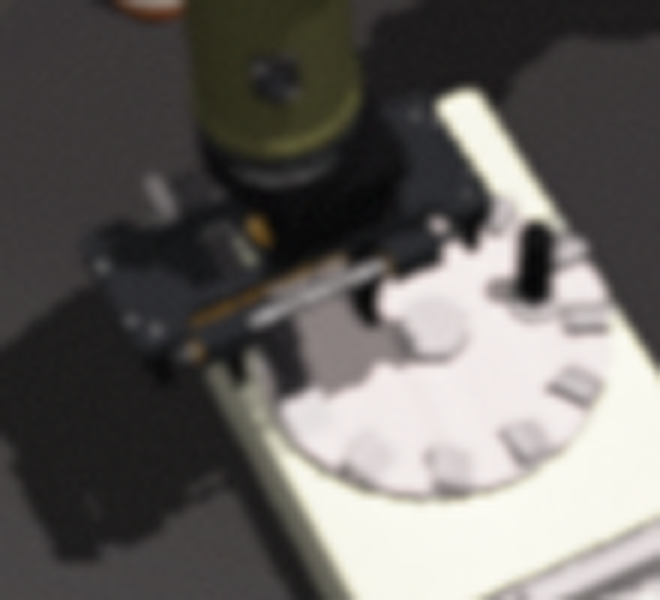

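```bash
python3 -m jog '[{"rot":[0,0,0],"travel":[0,0,0],"jaw":-0.5},{"rot":[0,0,0],"travel":[0,0,0],"jaw":-0.5}]'
python3 -c "
from h import *
st();goal(L(83,-78,159),yaw)"
```

```text
time: 12.8
position: [0.5759, -0.0502, 0.1625]
tool_rot: [1.319, 1.135, -1.312]
ft_force: [0.1, -0.1, 1.4]
grip_width: 0.749
t 12.8 tcp [ 0.5759 -0.0502  0.1625] jawhead -0.146 F [ 0.1 -0.1  1.4] gw 0.749 q [ 0.71  0.29 -0.79  1.7   0.22  1.24 -0.27]
tool axes [[0.004, 0.001, -1.0], [0.989, -0.145, 0.004], [-0.145, -0.989, -0.002]]
rot units total [ 0.139 -0.022 -0.045] travel units total (turned axes) [0.0749 0.0031 0.0295] mm [22.5  0.9  8.9]
```

```bash
python3 -m jog '[{"rot":[0.14,0,0],"travel":[0.02,0.002,0.03],"jaw":-0.5},{"rot":[0,0,0],"travel":[0.02,0,0],"jaw":-0.5},{"rot":[0,0,0],"travel":[0.02,0,0],"jaw":-0.5},{"rot":[0,0,0],"travel":[0,0,0],"jaw":-0.5},{"rot":[0,0,0],"travel":[0,0,0],"jaw":-0.5}]'
cat >> h.py <<'E'
def avg(n=4):
    ps=[];rs=[]
    for i in range(n):
        s=ctrl.get_state(); ps.append(s["position"]); rs.append(s["tool_rot"]); 
        if i<n-1: ctrl.get_image("scene")
    print("spread mm",np.ptp(ps,0)*1e3)
    return np.mean(ps,0),Ro.from_rotvec(rs).mean()
E
python3 -c "
from h import *
p,R=avg();st();print(p,p[2]+.019);goal(L(83,-78,159),yaw,p,R)"
```

```text
time: 13.3
position: [0.5741, -0.0594, 0.1428]
tool_rot: [1.327, 1.131, -1.323]
ft_force: [-0.2, 0.5, 0.2]
grip_width: 0.753
spread mm [0.3777 0.0563 0.5137]
t 13.45 tcp [ 0.5745 -0.0595  0.1433] jawhead -0.159 F [-0.8  0.9  0.4] gw 0.752 q [ 0.72  0.31 -0.78  1.72  0.23  1.21 -0.27]
tool axes [[0.002, 0.002, -1.0], [0.987, -0.158, 0.002], [-0.158, -0.987, -0.002]]
[ 0.5744 -0.0594  0.1431] 0.162064246717371
rot units total [-0.006 -0.026 -0.017] travel units total (turned axes) [ 0.0102  0.0032 -0.0017] mm [ 3.1  1.  -0.5]
```

```bash
python3 -m jog '[{"rot":[0,0,0],"travel":[0.01,0.003,0],"jaw":0.2},{"rot":[0,0,0],"travel":[0,0,0],"jaw":1},{"rot":[0,0,0],"travel":[0,0,0],"jaw":1},{"rot":[0,0,0],"travel":[0,0,0],"jaw":1},{"rot":[0,0,0],"travel":[0,0,0],"jaw":1},{"rot":[0,0,0],"travel":[0,0,0],"jaw":1},{"rot":[0,0,0],"travel":[0,0,0],"jaw":1},{"rot":[0,0,0],"travel":[0,0,0],"jaw":1}]' 10
python3 -c "
from h import *
p,R=avg();st();goal(L(83,-78,159),yaw,p,R)"
```

```text
time: 14.25
position: [0.578, -0.0604, 0.1408]
tool_rot: [1.331, 1.125, -1.318]
ft_force: [7.4, -1.0, -3.8]
grip_width: 0.161
spread mm [0.0357 0.0134 0.0283]
t 14.4 tcp [ 0.578  -0.0604  0.1408] jawhead -0.159 F [ 7.7 -1.5 -2.9] gw 0.161 q [ 0.72  0.31 -0.78  1.72  0.23  1.2  -0.28]
tool axes [[0.008, 0.002, -1.0], [0.987, -0.159, 0.008], [-0.159, -0.987, -0.003]]
rot units total [-0.016 -0.032 -0.092] travel units total (turned axes) [ 0.0026 -0.0094 -0.0029] mm [ 0.8 -2.8 -0.9]
```

```bash
python3 -c "
import numpy as np
r=np.hypot(122,34);a=np.arctan2(34,122)
P=np.r_[0,.07,.2,np.arange(.35,1.83,.15),1.85]
y=r*np.cos(a+P);z=r*np.sin(a+P)
for p,dy,dz in zip(P[1:],np.diff(y),np.diff(z)): print(round(p,2),'tx',round(-dz/300,4),'tz',round(-dy/300,4))
"
```

```text
0.07 tx -0.0282 tz 0.0089
0.2 tx -0.0504 tz 0.0217
0.35 tx -0.054 tz 0.0329
0.5 tx -0.0485 tz 0.0406
0.65 tx -0.0419 tz 0.0474
0.8 tx -0.0344 tz 0.0531
0.95 tx -0.026 tz 0.0577
1.1 tx -0.0171 tz 0.0609
1.25 tx -0.0078 tz 0.0628
1.4 tx 0.0016 tz 0.0632
1.55 tx 0.0111 tz 0.0623
1.7 tx 0.0203 tz 0.0599
1.85 tx 0.029 tz 0.0562
```

```bash
python3 -m jog '[{"rot":[0,0,0],"travel":[0,0.01,0],"jaw":1},{"rot":[0,0,0],"travel":[-0.028,0,0.009],"jaw":1},{"rot":[0,0,0],"travel":[-0.05,0,0.022],"jaw":1},{"rot":[0,0,0],"travel":[-0.054,0,0.033],"jaw":1},{"rot":[0,0,0],"travel":[-0.0485,0,0.041],"jaw":1},{"rot":[0,0,0],"travel":[0,0,0],"jaw":1},{"rot":[0,0,0],"travel":[0,0,0],"jaw":1}]'
python3 - <<'E'
from h import *
p,R=avg(2);st();
r=np.hypot(122,34);a=np.arctan2(34,122)+.5
goal(L(85,-200+r*np.cos(a),126+r*np.sin(a)),yaw,p,R)
b=cv2.resize(snap("scene","pics/scene8.png")[110:220,160:280],None,fx=5,fy=5,interpolation=2);cv2.imwrite("pics/c8.png",b)
E
```

```text
time: 15.1
position: [0.5731, -0.0914, 0.1966]
tool_rot: [1.328, 1.129, -1.322]
ft_force: [-0.3, 4.8, 4.3]
grip_width: 0.16
spread mm [0.029  0.1027 0.1793]
t 15.15 tcp [ 0.5731 -0.0913  0.1964] jawhead -0.159 F [-0.3  5.   4.8] gw 0.16 q [ 0.77  0.27 -0.77  1.65  0.19  1.3  -0.19]
tool axes [[0.003, 0.002, -1.0], [0.987, -0.158, 0.002], [-0.158, -0.987, -0.002]]
rot units total [-0.013 -0.028 -0.028] travel units total (turned axes) [ 0.0039 -0.0026 -0.0032] mm [ 1.2 -0.8 -1. ]
```

View pics/c8.png

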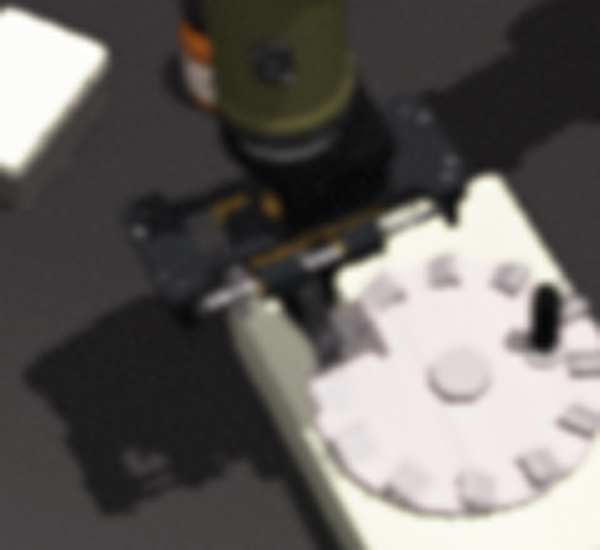

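```bash
python3 -m jog '[{"rot":[0,0,0],"travel":[-0.042,0,0.047],"jaw":1},{"rot":[0,0,0],"travel":[-0.034,0,0.053],"jaw":1},{"rot":[0,0,0],"travel":[-0.026,0,0.058],"jaw":1},{"rot":[0,0,0],"travel":[-0.017,0,0.061],"jaw":1},{"rot":[0,0,0],"travel":[-0.008,0,0.063],"jaw":1},{"rot":[0,0,0],"travel":[0.0016,0,0.063],"jaw":1},{"rot":[0,0,0],"travel":[0,0,0],"jaw":1},{"rot":[0,0,0],"travel":[0,0,0],"jaw":1}]'
python3 - <<'E'
from h import *
p,R=avg(2);st();
r=np.hypot(122,34);a=np.arctan2(34,122)+1.4
goal(L(85,-200+r*np.cos(a),126+r*np.sin(a)),yaw,p,R)
E
```

```text
time: 16.0
position: [0.556, -0.1961, 0.2331]
tool_rot: [1.327, 1.126, -1.326]
ft_force: [-0.1, -0.4, 5.5]
grip_width: 0.159
spread mm [0.132  0.9007 0.0455]
t 16.05 tcp [ 0.5561 -0.1952  0.2332] jawhead -0.161 F [-1.5 -1.1  6.2] gw 0.16 q [ 0.9   0.26 -0.72  1.57  0.17  1.38  0.  ]
tool axes [[0.002, -0.001, -1.0], [0.987, -0.16, 0.002], [-0.16, -0.987, 0.001]]
rot units total [-0.036  0.009 -0.021] travel units total (turned axes) [ 0.0005 -0.0013 -0.0106] mm [ 0.1 -0.4 -3.2]
```

Tracking is good, so I'll carry it on to 1.85 and release.

```bash
python3 -m jog '[{"rot":[0,0,0],"travel":[0.011,0,0.062],"jaw":1},{"rot":[0,0,0],"travel":[0.02,0,0.055],"jaw":1},{"rot":[0,0,0],"travel":[0.028,0,0.05],"jaw":1},{"rot":[0,0,0],"travel":[0,0,0],"jaw":1},{"rot":[0,0,0],"travel":[0,0,0],"jaw":1}]'
python3 - <<'E'
from h import *
p,R=avg(2);st();
r=np.hypot(122,34);a=np.arctan2(34,122)+1.85
goal(L(85,-200+r*np.cos(a),126+r*np.sin(a)),yaw,p,R)
b=cv2.resize(snap("scene","pics/scene9.png")[90:210,160:280],None,fx=5,fy=5,interpolation=2);cv2.imwrite("pics/c9.png",b)
E
```

```text
time: 16.55
position: [0.548, -0.2456, 0.2134]
tool_rot: [1.327, 1.128, -1.327]
ft_force: [-2.8, -4.2, 5.1]
grip_width: 0.158
spread mm [0.0744 0.5138 0.2643]
t 16.6 tcp [ 0.548  -0.2451  0.2137] jawhead -0.161 F [-2.1 -4.3  4.9] gw 0.162 q [ 0.95  0.29 -0.69  1.57  0.19  1.35  0.08]
tool axes [[0.001, -0.0, -1.0], [0.987, -0.16, 0.001], [-0.16, -0.987, 0.0]]
rot units total [-0.033  0.003 -0.009] travel units total (turned axes) [-0.0045 -0.0008  0.0001] mm [-1.3 -0.2  0. ]
```

View pics/c9.png

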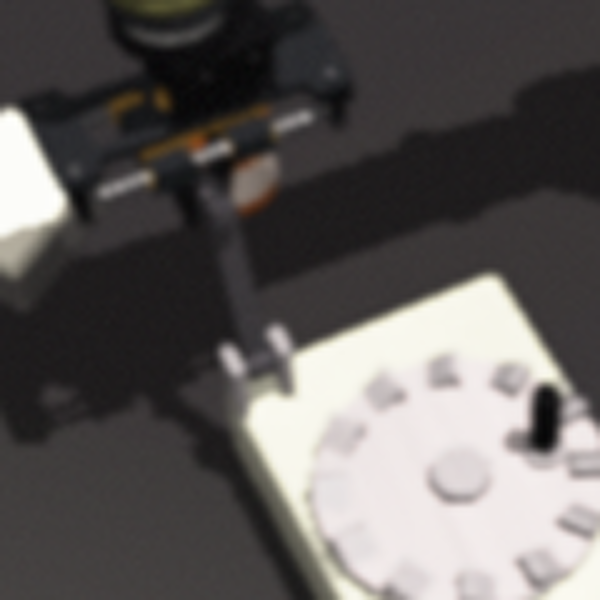

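```bash
python3 -m jog '[{"rot":[0,0,0],"travel":[0,0,0],"jaw":0.3},{"rot":[0,0,0],"travel":[0,0,0],"jaw":-0.5},{"rot":[0,0,0],"travel":[0,0,0],"jaw":-0.5},{"rot":[0,0,0],"travel":[0,0,0],"jaw":-0.5},{"rot":[0,0,0],"travel":[-0.06,0,0],"jaw":-0.5},{"rot":[0,0,0],"travel":[-0.1,0,0],"jaw":-0.5},{"rot":[0,0,0],"travel":[-0.08,0,0],"jaw":-0.5},{"rot":[0,0,0],"travel":[0,0,0],"jaw":-0.5}]'
python3 - <<'E'
from h import *
p,R=avg(2);st();goal(L(-60,-70,220),yaw,p,R)
E
```

```text
time: 17.45
position: [0.5506, -0.2431, 0.2895]
tool_rot: [1.328, 1.125, -1.319]
ft_force: [0.3, -0.4, 0.6]
grip_width: 0.731
spread mm [0.9044 0.1705 2.1582]
t 17.5 tcp [ 0.5497 -0.2429  0.2874] jawhead -0.158 F [ 0.4 -0.5 -0.4] gw 0.736 q [ 0.95  0.26 -0.7   1.46  0.16  1.48  0.09]
tool axes [[0.005, 0.001, -1.0], [0.988, -0.157, 0.005], [-0.157, -0.988, -0.001]]
rot units total [-0.002 -0.012 -0.07 ] travel units total (turned axes) [ 0.2915 -0.4901 -0.6454] mm [  87.4 -147.  -193.6]
```

```bash
python3 -m jog '[{"rot":[0,0,0],"travel":[0,0,-0.095],"jaw":-0.5},{"rot":[0,0,0],"travel":[0,-0.07,-0.11],"jaw":-0.5},{"rot":[0,0,0],"travel":[0,-0.1,-0.11],"jaw":-0.5},{"rot":[0,0,0],"travel":[0,-0.1,-0.11],"jaw":-0.5},{"rot":[0,0,0],"travel":[0,-0.1,-0.11],"jaw":-0.5},{"rot":[0,0,0],"travel":[0.05,-0.08,-0.08],"jaw":-0.5},{"rot":[0,0,0],"travel":[0.1,-0.04,-0.03],"jaw":-0.5},{"rot":[0,0,0],"travel":[0,0,0],"jaw":-0.5}]'
python3 -m jog '[{"rot":[0,0,0],"travel":[0,0,0],"jaw":-0.5},{"rot":[0,0,0],"travel":[0,0,0],"jaw":-0.5}]'
python3 - <<'E'
from h import *
p,R=avg(2);st();goal(L(-60,-70,150),yaw,p,R)
b=cv2.resize(snap("scene","pics/scene10.png")[100:220,190:310],None,fx=5,fy=5,interpolation=2);cv2.imwrite("pics/c10.png",b)
E
```

```text
time: 18.3
position: [0.4301, -0.0272, 0.237]
tool_rot: [1.321, 1.136, -1.328]
ft_force: [-0.2, -0.6, 0.4]
grip_width: 0.747
time: 18.5
position: [0.4353, -0.03, 0.2419]
tool_rot: [1.33, 1.129, -1.323]
ft_force: [-0.1, -0.1, 1.0]
grip_width: 0.749
spread mm [0.1288 0.0701 0.0877]
t 18.55 tcp [ 0.4354 -0.0299  0.242 ] jawhead -0.16 F [-0.1 -0.7  0.7] gw 0.748 q [ 0.91 -0.17 -0.8   1.89 -0.13  1.37 -0.01]
tool axes [[0.004, 0.003, -1.0], [0.987, -0.16, 0.003], [-0.16, -0.987, -0.003]]
rot units total [-0.025 -0.033 -0.035] travel units total (turned axes) [ 0.3699 -0.0004 -0.0041] mm [111.   -0.1  -1.2]
```

View pics/c10.png

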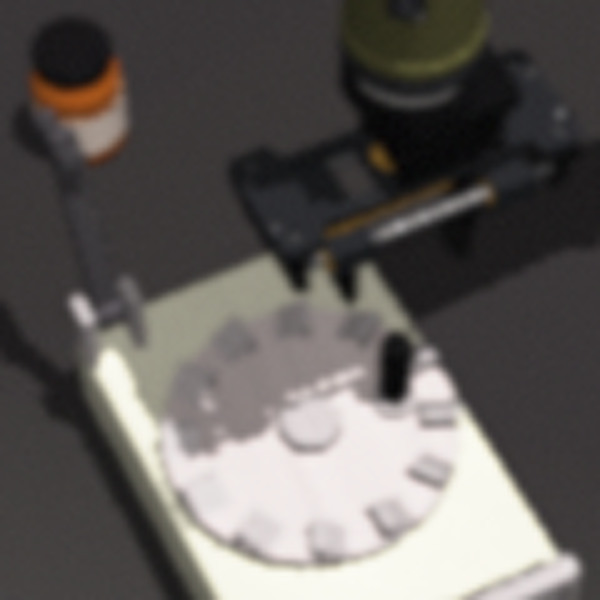

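```bash
python3 -m jog '[{"rot":[0,0,0],"travel":[0.08,0,0],"jaw":-0.5},{"rot":[0,0,0],"travel":[0.09,0,0],"jaw":-0.5},{"rot":[0,0,0],"travel":[0,0,0],"jaw":-0.5},{"rot":[0,0,0],"travel":[0,0,0],"jaw":-0.5}]'
python3 - <<'E'
from h import *
p,R=avg(2);st();goal(L(-60,-70,150),yaw,p,R)
E
```

```text
time: 19.0
position: [0.4348, -0.029, 0.1906]
tool_rot: [1.329, 1.131, -1.323]
ft_force: [0.2, 0.2, 0.5]
grip_width: 0.745
spread mm [0.4945 0.0118 0.6108]
t 19.05 tcp [ 0.4353 -0.0291  0.1912] jawhead -0.159 F [ 0.2 -0.2 -0. ] gw 0.747 q [ 0.91 -0.13 -0.83  1.97 -0.11  1.26 -0.04]
tool axes [[0.003, 0.002, -1.0], [0.987, -0.159, 0.003], [-0.159, -0.987, -0.003]]
rot units total [-0.014 -0.033 -0.025] travel units total (turned axes) [ 0.1998  0.0011 -0.0014] mm [59.9  0.3 -0.4]
```

```bash
python3 -m jog '[{"rot":[0,0,0],"travel":[0.08,0,0],"jaw":-0.5},{"rot":[0,0,0],"travel":[0.07,0,0],"jaw":-0.5},{"rot":[0,0,0],"travel":[0.045,0,0],"jaw":-0.2},{"rot":[0,0,0],"travel":[0,0,0],"jaw":0.2},{"rot":[0,0,0],"travel":[0,0,0],"jaw":1},{"rot":[0,0,0],"travel":[0,0,0],"jaw":1},{"rot":[0,0,0],"travel":[0,0,0],"jaw":1},{"rot":[0,0,0],"travel":[0,0,0],"jaw":1}]' 25
python3 -m jog '[{"rot":[0,0,0],"travel":[0,0,0],"jaw":1},{"rot":[0,0,0],"travel":[0,0,0],"jaw":1},{"rot":[0,0,0],"travel":[0,0,0],"jaw":1}]'
python3 - <<'E'
from h import *
p,R=avg(2);st();goal(L(-60,-70,150),yaw,p,R)
E
```

```text
time: 19.85
position: [0.4348, -0.0288, 0.132]
tool_rot: [1.328, 1.129, -1.323]
ft_force: [-0.0, -0.3, -0.5]
grip_width: 0.291
time: 20.15
position: [0.4363, -0.0291, 0.1322]
tool_rot: [1.329, 1.126, -1.32]
ft_force: [5.8, -1.4, -1.6]
grip_width: 0.243
spread mm [0.0305 0.0206 0.0101]
t 20.2 tcp [ 0.4363 -0.0291  0.1322] jawhead -0.159 F [ 6.2 -1.5 -2.8] gw 0.241 q [ 0.9  -0.06 -0.86  2.05 -0.05  1.13 -0.09]
tool axes [[0.006, 0.001, -1.0], [0.987, -0.158, 0.006], [-0.158, -0.987, -0.002]]
rot units total [-0.011 -0.024 -0.069] travel units total (turned axes) [ 0.0039 -0.003  -0.0008] mm [ 1.2 -0.9 -0.2]
```

```bash
python3 -c "
import numpy as np
w=np.arange(0,6.45,.2)
for a,b in zip(w[:-1],w[1:]): print(round(b,2),'ty',round(-.2*(np.cos(b)-np.cos(a)),4),'tz',round(-.2*(np.sin(b)-np.sin(a)),4))
"
```

```text
0.2 ty 0.004 tz -0.0397
0.4 ty 0.0118 tz -0.0381
0.6 ty 0.0191 tz -0.035
0.8 ty 0.0257 tz -0.0305
1.0 ty 0.0313 tz -0.0248
1.2 ty 0.0356 tz -0.0181
1.4 ty 0.0385 tz -0.0107
1.6 ty 0.0398 tz -0.0028
1.8 ty 0.0396 tz 0.0051
2.0 ty 0.0378 tz 0.0129
2.2 ty 0.0345 tz 0.0202
2.4 ty 0.0298 tz 0.0266
2.6 ty 0.0239 tz 0.032
2.8 ty 0.0171 tz 0.0361
3.0 ty 0.0096 tz 0.0388
3.2 ty 0.0017 tz 0.0399
3.4 ty -0.0063 tz 0.0394
3.6 ty -0.014 tz 0.0374
3.8 ty -0.0212 tz 0.0339
4.0 ty -0.0275 tz 0.029
4.2 ty -0.0327 tz 0.023
4.4 ty -0.0366 tz 0.016
4.6 ty -0.039 tz 0.0084
4.8 ty -0.0399 tz 0.0005
5.0 ty -0.0392 tz -0.0074
5.2 ty -0.037 tz -0.0151
5.4 ty -0.0332 tz -0.0221
5.6 ty -0.0282 tz -0.0283
5.8 ty -0.022 tz -0.0333
6.0 ty -0.0149 tz -0.037
6.2 ty -0.0073 tz -0.0393
6.4 ty 0.0007 tz -0.0399
```

```bash
python3 -m jog '[{"rot":[0,0,0],"travel":[0,0.008,-0.04],"jaw":1},{"rot":[0,0,0],"travel":[0,0.012,-0.038],"jaw":1},{"rot":[0,0,0],"travel":[0,0.019,-0.035],"jaw":1},{"rot":[0,0,0],"travel":[0,0.026,-0.03],"jaw":1},{"rot":[0,0,0],"travel":[0,0,0],"jaw":1},{"rot":[0,0,0],"travel":[0,0,0],"jaw":1}]'
cat >> h.py <<'E'
def wheel(w,x0=1,n=2):
    p,R=avg(n);st()
    v=np.array([[cy,sy],[-sy,cy]])@(p[:2]-O)*1e3-[x0,-70]
    print("rel centre mm",v,"r",np.hypot(*v),"angle w",(np.pi-np.arctan2(v[1],v[0]))%(2*np.pi))
    goal(L(x0-60*np.cos(w),-70+60*np.sin(w),150),yaw,p,R)
E
python3 -c "
from h import *
wheel(.8)"
```

```text
time: 20.8
position: [0.4629, 0.0086, 0.1322]
tool_rot: [1.329, 1.124, -1.32]
ft_force: [6.6, -4.1, -4.3]
grip_width: 0.244
spread mm [0.001  0.0039 0.0024]
t 20.85 tcp [0.4629 0.0086 0.1322] jawhead -0.16 F [ 6.9 -5.2 -3.5] gw 0.246 q [ 0.85  0.02 -0.92  1.99  0.02  1.13 -0.24]
tool axes [[0.007, -0.0, -1.0], [0.987, -0.159, 0.007], [-0.159, -0.987, -0.001]]
rel centre mm [-39.7245  41.0996] r 57.15951902794007 angle w 0.8024100927965421
rot units total [-0.022 -0.009 -0.082] travel units total (turned axes) [ 0.004  -0.0069 -0.0065] mm [ 1.2 -2.1 -1.9]
```

```bash
python3 -m jog '[{"rot":[0,0,0],"travel":[0,0.035,-0.022],"jaw":1},{"rot":[0,0,0],"travel":[0,0.038,-0.016],"jaw":1},{"rot":[0,0,0],"travel":[0,0.039,-0.01],"jaw":1},{"rot":[0,0,0],"travel":[0,0.04,-0.003],"jaw":1},{"rot":[0,0,0],"travel":[0,0,0],"jaw":1},{"rot":[0,0,0],"travel":[0,0,0],"jaw":1}]'
python3 -c "
from h import *
wheel(1.6)"
```

```text
time: 21.45
position: [0.5093, 0.016, 0.1322]
tool_rot: [1.328, 1.125, -1.323]
ft_force: [2.7, -5.2, 0.3]
grip_width: 0.242
spread mm [0.0055 0.0209 0.0194]
t 21.5 tcp [0.5093 0.016  0.1322] jawhead -0.16 F [ 3.4 -4.8 -1. ] gw 0.244 q [ 0.78  0.17 -0.93  1.89  0.16  1.15 -0.37]
tool axes [[0.005, -0.001, -1.0], [0.987, -0.16, 0.005], [-0.16, -0.987, 0.0]]
rel centre mm [ 4.9481 55.7233] r 55.94260189637295 angle w 1.6593611960192658
rot units total [-0.028  0.001 -0.053] travel units total (turned axes) [ 0.0039 -0.0107 -0.0142] mm [ 1.2 -3.2 -4.3]
```

```bash
sed -i 's/def wheel(w,x0=1,n=2)/def wheel(w,x0=.8,y0=-74.3,n=2)/; s/\[x0,-70\]/[x0,y0]/; s/-70+60\*np.sin(w),150/y0+60*np.sin(w),150/' h.py
python3 -c "
import numpy as np
w=1.66+.2*np.arange(26)
print([(round(b,2),round(-.2*(np.cos(b)-np.cos(a)),3),round(-.2*(np.sin(b)-np.sin(a)),3)) for a,b in zip(w[:-1],w[1:])])
"
python3 -m jog '[{"rot":[0,0,0],"travel":[0,0.04,0.01],"jaw":1},{"rot":[0,0,0],"travel":[0,0.037,0.017],"jaw":1},{"rot":[0,0,0],"travel":[0,0.0335,0.022],"jaw":1},{"rot":[0,0,0],"travel":[0,0.0285,0.028],"jaw":1},{"rot":[0,0,0],"travel":[0,0,0],"jaw":1},{"rot":[0,0,0],"travel":[0,0,0],"jaw":1}]'
python3 -c "
from h import *
wheel(2.46)"
```

```text
[(np.float64(1.86), np.float64(0.039), np.float64(0.008)), (np.float64(2.06), np.float64(0.037), np.float64(0.015)), (np.float64(2.26), np.float64(0.033), np.float64(0.022)), (np.float64(2.46), np.float64(0.028), np.float64(0.028)), (np.float64(2.66), np.float64(0.022), np.float64(0.033)), (np.float64(2.86), np.float64(0.015), np.float64(0.037)), (np.float64(3.06), np.float64(0.007), np.float64(0.039)), (np.float64(3.26), np.float64(-0.001), np.float64(0.04)), (np.float64(3.46), np.float64(-0.009), np.float64(0.039)), (np.float64(3.66), np.float64(-0.016), np.float64(0.036)), (np.float64(3.86), np.float64(-0.023), np.float64(0.033)), (np.float64(4.06), np.float64(-0.029), np.float64(0.027)), (np.float64(4.26), np.float64(-0.034), np.float64(0.021)), (np.float64(4.46), np.float64(-0.037), np.float64(0.014)), (np.float64(4.66), np.float64(-0.039), np.float64(0.006)), (np.float64(4.86), np.float64(-0.04), np.float64(-0.002)), (np.float64(5.06), np.float64(-0.039), np.float64(-0.01)), (np.float64(5.26), np.float64(-0.036), np.float64(-0.017)), (np.float64(5.46), np.float64(-0.032), np.fl
[... 224 characters left out ...]
-0.005), np.float64(-0.04)), (np.float64(6.46), np.float64(0.003), np.float64(-0.04)), (np.float64(6.66), np.float64(0.011), np.float64(-0.038))]
time: 22.1
position: [0.5466, -0.012, 0.1322]
tool_rot: [1.329, 1.127, -1.322]
ft_force: [3.7, -3.0, 1.8]
grip_width: 0.245
spread mm [0.029  0.0123 0.0091]
t 22.15 tcp [ 0.5466 -0.012   0.1322] jawhead -0.16 F [ 4.6 -2.5  1.3] gw 0.241 q [ 0.76  0.27 -0.9   1.8   0.23  1.17 -0.36]
tool axes [[0.005, 0.0, -1.0], [0.987, -0.159, 0.005], [-0.159, -0.987, -0.001]]
rel centre mm [46.3688 38.254 ] r 60.11183986258224 angle w 2.4517961832867736
rot units total [-0.018 -0.015 -0.053] travel units total (turned axes) [0.0039 0.0008 0.0015] mm [1.2 0.2 0.5]
```

```bash
python3 -m jog '[{"rot":[0,0,0],"travel":[0,0.022,0.034],"jaw":1},{"rot":[0,0,0],"travel":[0,0.015,0.037],"jaw":1},{"rot":[0,0,0],"travel":[0,0.007,0.039],"jaw":1},{"rot":[0,0,0],"travel":[0,-0.001,0.04],"jaw":1},{"rot":[0,0,0],"travel":[0,-0.009,0.039],"jaw":1},{"rot":[0,0,0],"travel":[0,-0.016,0.036],"jaw":1},{"rot":[0,0,0],"travel":[0,0,0],"jaw":1},{"rot":[0,0,0],"travel":[0,0,0],"jaw":1}]'
python3 -c "
from h import *
wheel(3.66)"
```

```text
time: 22.95
position: [0.5408, -0.0809, 0.1321]
tool_rot: [1.327, 1.125, -1.324]
ft_force: [2.8, -5.1, 3.0]
grip_width: 0.244
spread mm [0.0021 0.003  0.0107]
t 23.0 tcp [ 0.5408 -0.0809  0.1322] jawhead -0.16 F [ 3.4 -5.6  3.7] gw 0.241 q [ 0.86  0.26 -0.87  1.8   0.22  1.17 -0.23]
tool axes [[0.004, -0.002, -1.0], [0.987, -0.16, 0.004], [-0.16, -0.987, 0.001]]
rel centre mm [ 51.4321 -30.6464] r 59.870371256046184 angle w 3.6789637149852616
rot units total [-0.027  0.011 -0.045] travel units total (turned axes) [ 0.0038  0.0023 -0.0031] mm [ 1.1  0.7 -0.9]
```

```bash
python3 -m jog '[{"rot":[0,0,0],"travel":[0,-0.022,0.032],"jaw":1},{"rot":[0,0,0],"travel":[0,-0.028,0.027],"jaw":1},{"rot":[0,0,0],"travel":[0,-0.033,0.021],"jaw":1},{"rot":[0,0,0],"travel":[0,-0.037,0.014],"jaw":1},{"rot":[0,0,0],"travel":[0,-0.039,0.006],"jaw":1},{"rot":[0,0,0],"travel":[0,-0.04,-0.002],"jaw":1},{"rot":[0,0,0],"travel":[0,0,0],"jaw":1},{"rot":[0,0,0],"travel":[0,0,0],"jaw":1}]'
python3 -c "
from h import *
wheel(4.86)"
```

```text
time: 23.8
position: [0.4749, -0.0989, 0.132]
tool_rot: [1.324, 1.13, -1.327]
ft_force: [-4.9, -3.5, 10.3]
grip_width: 0.24
spread mm [0.0198 0.0271 0.0056]
t 23.85 tcp [ 0.4749 -0.0989  0.132 ] jawhead -0.159 F [-5.3 -3.4 10.8] gw 0.242 q [ 1.    0.1  -0.88  1.94  0.08  1.14 -0.07]
tool axes [[-0.002, -0.001, -1.0], [0.987, -0.158, -0.002], [-0.158, -0.987, 0.001]]
rel centre mm [-10.8126 -58.8105] r 59.79626589340861 angle w 4.894213868265683
rot units total [-0.014  0.01   0.019] travel units total (turned axes) [0.0034 0.0066 0.0018] mm [1.  2.  0.5]
```

```bash
python3 -m jog '[{"rot":[0,0,0],"travel":[-0.003,-0.035,-0.01],"jaw":1},{"rot":[0,0,0],"travel":[0,-0.036,-0.018],"jaw":1},{"rot":[0,0,0],"travel":[0,-0.032,-0.025],"jaw":1},{"rot":[0,0,0],"travel":[0,-0.026,-0.031],"jaw":1},{"rot":[0,0,0],"travel":[0,-0.02,-0.035],"jaw":1},{"rot":[0,0,0],"travel":[0,0,0],"jaw":1},{"rot":[0,0,0],"travel":[0,0,0],"jaw":1}]'
python3 -c "
from h import *
wheel(6.33)"
```

```text
time: 24.55
position: [0.4361, -0.0541, 0.132]
tool_rot: [1.325, 1.135, -1.325]
ft_force: [-4.7, 1.9, 7.3]
grip_width: 0.243
spread mm [0.0286 0.011  0.0125]
t 24.6 tcp [ 0.4361 -0.054   0.132 ] jawhead -0.158 F [-5.2  2.2  8.7] gw 0.248 q [ 1.   -0.04 -0.9   2.03 -0.04  1.14 -0.04]
tool axes [[-0.003, 0.004, -1.0], [0.988, -0.157, -0.004], [-0.157, -0.988, -0.003]]
rel centre mm [-56.1494 -20.6415] r 59.82329729547236 angle w 5.930902809913746
rot units total [ 0.006 -0.036  0.041] travel units total (turned axes) [ 0.0034 -0.0126 -0.0782] mm [  1.   -3.8 -23.4]
```

```bash
python3 -m jog '[{"rot":[0,0,0],"travel":[-0.002,-0.01,-0.036],"jaw":1},{"rot":[0,0,0],"travel":[0,-0.001,-0.038],"jaw":1},{"rot":[0,0,0],"travel":[0,0.001,-0.01],"jaw":1},{"rot":[0,0,0],"travel":[0,0,0],"jaw":1},{"rot":[0,0,0],"travel":[0,0,0],"jaw":1}]'
python3 - <<'E'
from h import *
wheel(6.33)
b=cv2.resize(snap("scene","pics/scene11.png")[130:280,190:340],None,fx=4,fy=4,interpolation=2);cv2.imwrite("pics/c11.png",b)
E
```

```text
time: 25.1
position: [0.4363, -0.03, 0.1321]
tool_rot: [1.324, 1.136, -1.328]
ft_force: [-7.2, -1.0, 6.8]
grip_width: 0.244
spread mm [0.0183 0.0296 0.0349]
t 25.15 tcp [ 0.4363 -0.03    0.132 ] jawhead -0.158 F [-6.9 -0.7  5.7] gw 0.247 q [ 0.98 -0.05 -0.93  2.04 -0.05  1.14 -0.09]
tool axes [[-0.005, 0.003, -1.0], [0.988, -0.157, -0.005], [-0.157, -0.988, -0.002]]
rel centre mm [-59.7388   3.1748] r 59.82309923164752 angle w 0.05309452879357046
rot units total [-0.001 -0.022  0.06 ] travel units total (turned axes) [ 0.0035 -0.0007  0.0012] mm [ 1.1 -0.2  0.4]
```

View pics/c11.png

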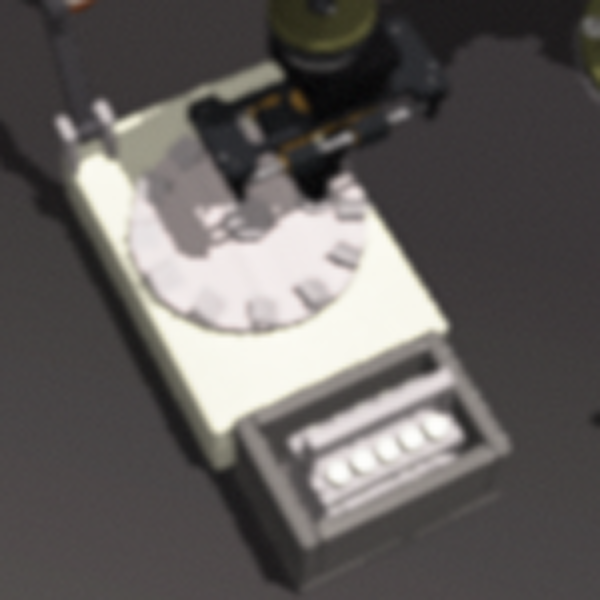

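```bash
python3 -m jog '[{"rot":[0,0,0],"travel":[0,-0.004,-0.01],"jaw":1},{"rot":[0,0,0],"travel":[0,0,-0.006],"jaw":1},{"rot":[0,0,0],"travel":[0,0,0],"jaw":1},{"rot":[0,0,0],"travel":[0,0,0],"jaw":1}]'
python3 -c "
from h import *
wheel(6.33)"
```

```text
time: 25.6
position: [0.4362, -0.0297, 0.1321]
tool_rot: [1.322, 1.128, -1.331]
ft_force: [-5.1, -10.8, 3.7]
grip_width: 0.245
spread mm [0.0146 0.0117 0.0083]
t 25.65 tcp [ 0.4363 -0.0297  0.1321] jawhead -0.161 F [ -4.5 -10.1   2.5] gw 0.247 q [ 0.97 -0.05 -0.93  2.04 -0.04  1.14 -0.1 ]
tool axes [[-0.003, -0.003, -1.0], [0.987, -0.16, -0.003], [-0.16, -0.987, 0.004]]
rel centre mm [-59.8279   3.4299] r 59.92614207309735 angle w 0.0572664118915065
rot units total [-0.032  0.045  0.031] travel units total (turned axes) [ 0.0037 -0.0004  0.0021] mm [ 1.1 -0.1  0.6]
```

The end stop is reached: 5 mm more command moved it only 0.3 mm, at 10 N. I'll relax, release, and go up.

```bash
python3 -m jog '[{"rot":[0,0,0],"travel":[0,0.006,0.009],"jaw":1},{"rot":[0,0,0],"travel":[0,0,0],"jaw":0.3},{"rot":[0,0,0],"travel":[0,0,0],"jaw":-0.4},{"rot":[0,0,0],"travel":[0,0,0],"jaw":-0.5},{"rot":[0,0,0],"travel":[0,0,0],"jaw":-0.5},{"rot":[0,0,0],"travel":[0,0,0],"jaw":-0.5},{"rot":[0,0,0],"travel":[-0.06,0,0],"jaw":-0.5},{"rot":[0,0,0],"travel":[-0.12,0,0],"jaw":-0.5}]'
python3 -m jog '[{"rot":[0,0,0],"travel":[-0.13,0,0],"jaw":-0.5},{"rot":[0,0,0],"travel":[-0.13,0,0],"jaw":-0.5},{"rot":[0,0,0],"travel":[-0.1,0,0],"jaw":-0.5},{"rot":[0,0,0],"travel":[0,0,0],"jaw":-0.5},{"rot":[0,0,0],"travel":[0,0,0],"jaw":-0.5}]'
python3 - <<'E'
from h import *
p,R=avg(2);st()
r=np.hypot(122,34);a=np.arctan2(34,122)+1.9
g=L(86,-200+r*np.cos(a),126+r*np.sin(a));print(g)
goal(g,yaw,p,R); goal(g+[0,0,.07],yaw,p,R)
b=cv2.resize(snap("scene","pics/scene12.png")[100:280,180:340],None,fx=3.3,fy=3.3,interpolation=2);cv2.imwrite("pics/c12.png",b)
a=cv2.resize(snap("top","pics/top12.png")[150:250,190:350],None,fx=4.5,fy=4.5,interpolation=2);cv2.imwrite("pics/c12t.png",a)
E
```

```text
time: 26.45
position: [0.4377, -0.028, 0.1854]
tool_rot: [1.326, 1.136, -1.326]
ft_force: [0.8, -0.2, 0.1]
grip_width: 0.731
time: 26.95
position: [0.4398, -0.0286, 0.2951]
tool_rot: [1.327, 1.129, -1.322]
ft_force: [-0.6, -0.2, -0.5]
grip_width: 0.745
spread mm [0.5979 0.0391 0.9261]
t 27.0 tcp [ 0.4392 -0.0286  0.2942] jawhead -0.159 F [-0.2  0.4 -0.4] gw 0.75 q [ 1.   -0.2  -0.85  1.79 -0.15  1.48  0.01]
tool axes [[0.001, 0.002, -1.0], [0.987, -0.158, 0.001], [-0.158, -0.987, -0.002]]
[ 0.5479 -0.2508  0.2305]
rot units total [-0.008 -0.021 -0.018] travel units total (turned axes) [0.2773 0.4732 0.6746] mm [ 83.2 142.  202.4]
rot units total [-0.008 -0.021 -0.018] travel units total (turned axes) [0.044  0.4732 0.6746] mm [ 13.2 142.  202.4]
```

View pics/c12.png

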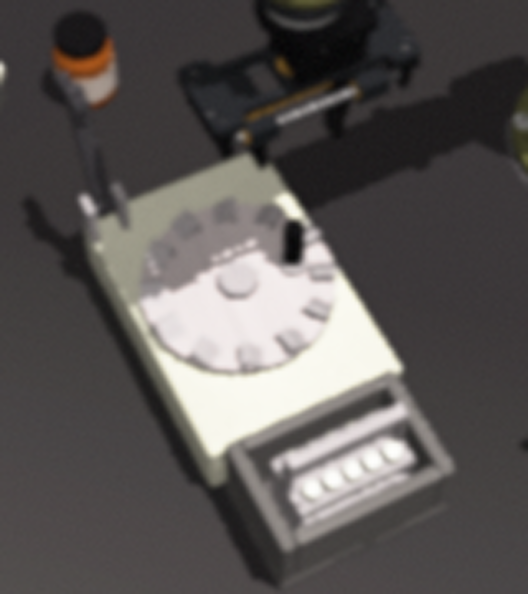

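View pics/c12t.png

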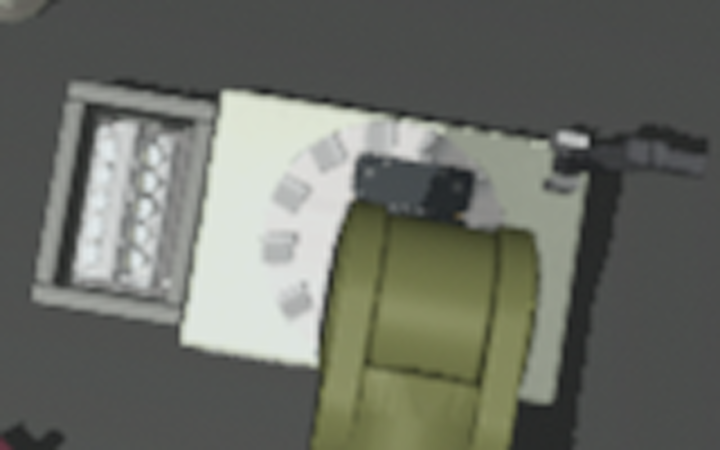

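```bash
python3 -m jog '[{"rot":[0,0,0],"travel":[0,0.06,0.08],"jaw":-0.5},{"rot":[0,0,0],"travel":[0,0.08,0.115],"jaw":-0.5},{"rot":[0,0,0],"travel":[0,0.08,0.115],"jaw":-0.5},{"rot":[0,0,0],"travel":[0,0.08,0.115],"jaw":-0.5},{"rot":[0,0,0],"travel":[0,0.08,0.115],"jaw":-0.5},{"rot":[0,0,0],"travel":[0,0.08,0.115],"jaw":-0.5},{"rot":[0,0,0],"travel":[0,0.013,0.02],"jaw":-0.5},{"rot":[0,0,0],"travel":[0,0,0],"jaw":-0.5}]' 10
python3 -m jog '[{"rot":[0,0,0],"travel":[0,0,0],"jaw":-0.5},{"rot":[0,0,0],"travel":[0,0,0],"jaw":-0.5}]'
python3 - <<'E'
from h import *
p,R=avg(2);st()
goal([ 0.5479,-0.2508,0.2305],yaw,p,R)
b=cv2.resize(snap("scene","pics/scene13.png")[90:210,160:280],None,fx=4.5,fy=4.5,interpolation=2);cv2.imwrite("pics/c13.png",b)
E
```

```text
time: 27.9
position: [0.5472, -0.2523, 0.2923]
tool_rot: [1.33, 1.133, -1.325]
ft_force: [-0.4, 0.9, 0.2]
grip_width: 0.751
time: 28.1
position: [0.5476, -0.249, 0.295]
tool_rot: [1.325, 1.131, -1.321]
ft_force: [-0.4, -0.5, -0.8]
grip_width: 0.748
spread mm [0.0484 0.231  0.2672]
t 28.15 tcp [ 0.5476 -0.2492  0.2952] jawhead -0.156 F [-0.4  0.5 -0.4] gw 0.75 q [ 1.03  0.28 -0.79  1.44  0.19  1.5   0.09]
tool axes [[0.002, 0.001, -1.0], [0.988, -0.156, 0.002], [-0.156, -0.988, -0.001]]
rot units total [ 0.019 -0.018 -0.018] travel units total (turned axes) [0.2786 0.0019 0.0054] mm [83.6  0.6  1.6]
```

View pics/c13.png

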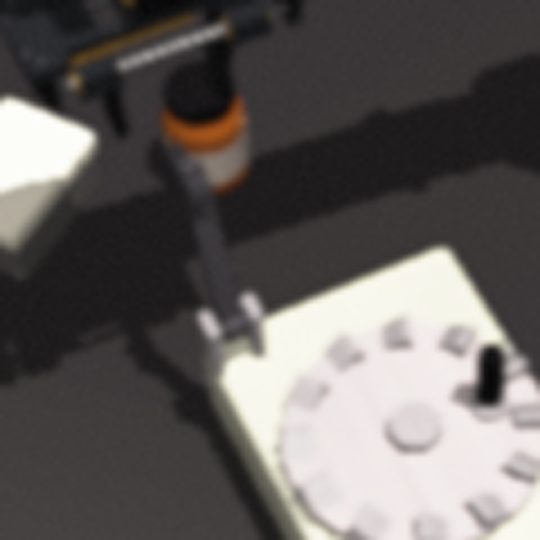

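```bash
python3 -m jog '[{"rot":[0,0,0],"travel":[0.07,0.002,0.005],"jaw":-0.5},{"rot":[0,0,0],"travel":[0.08,0,0],"jaw":-0.5},{"rot":[0,0,0],"travel":[0.08,0,0],"jaw":-0.5},{"rot":[0,0,0],"travel":[0.048,0,0],"jaw":-0.5},{"rot":[0,0,0],"travel":[0,0,0],"jaw":-0.5},{"rot":[0,0,0],"travel":[0,0,0],"jaw":-0.5}]' 10
python3 -c "
from h import *
p,R=avg(2);st();goal([ 0.5479,-0.2508,0.2305],yaw,p,R)"
python3 -m jog '[{"rot":[0,0,0],"travel":[0,0,0],"jaw":0.2},{"rot":[0,0,0],"travel":[0,0,0],"jaw":1},{"rot":[0,0,0],"travel":[0,0,0],"jaw":1},{"rot":[0,0,0],"travel":[0,0,0],"jaw":1},{"rot":[0,0,0],"travel":[0,0,0],"jaw":1},{"rot":[0,0,0],"travel":[0,0,0],"jaw":1},{"rot":[0,0,0],"travel":[0,0,0],"jaw":1},{"rot":[0,0,0],"travel":[0,0,0],"jaw":1}]'
python3 - <<'E'
from h import *
p,R=avg(2);st()
v=np.array([[cy,sy],[-sy,cy]])@(p[:2]-O)*1e3
y,z=v[1]+200,p[2]*1e3+19-126
print("lifter x",v[0],"rel hinge",y,z,"r",np.hypot(y,z),"ang",np.arctan2(z,y))
b=cv2.resize(snap("scene","pics/scene14.png")[90:210,160:280],None,fx=4.5,fy=4.5,interpolation=2);cv2.imwrite("pics/c14.png",b)
E
```

```text
time: 28.8
position: [0.5485, -0.2523, 0.2122]
tool_rot: [1.327, 1.129, -1.322]
ft_force: [0.3, 0.6, 1.0]
grip_width: 0.751
spread mm [0.3801 0.1882 0.5421]
t 28.85 tcp [ 0.5489 -0.2525  0.2128] jawhead -0.159 F [-0.3  0.4 -0.3] gw 0.752 q [ 1.03  0.31 -0.78  1.57  0.22  1.35  0.06]
tool axes [[0.004, 0.001, -1.0], [0.987, -0.158, 0.003], [-0.158, -0.987, -0.001]]
rot units total [-0.006 -0.017 -0.034] travel units total (turned axes) [ 0.0034 -0.0035 -0.0049] mm [ 1.  -1.  -1.5]
time: 29.65
position: [0.5469, -0.2523, 0.2112]
tool_rot: [1.326, 1.132, -1.326]
ft_force: [-5.1, 1.0, 2.1]
grip_width: 0.163
spread mm [0.0167 0.014  0.0039]
t 29.7 tcp [ 0.5469 -0.2523  0.2112] jawhead -0.159 F [-4.8  0.9  3.2] gw 0.161 q [ 1.03  0.32 -0.78  1.57  0.22  1.35  0.06]
tool axes [[-0.001, 0.002, -1.0], [0.987, -0.158, -0.002], [-0.158, -0.987, -0.002]]
lifter x 85.26169178383205 rel hinge -73.31917561083537 104.23581227254084 r 127.43942118657355 ang 2.1837986356773804
```

View pics/c14.png

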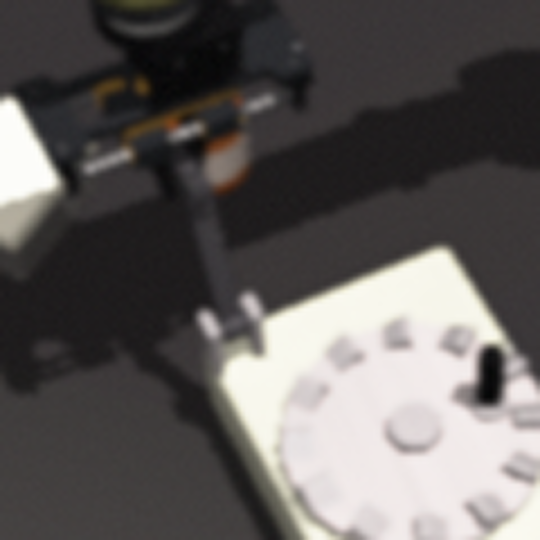

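```bash
python3 -c "
import numpy as np
r=127.4;a=np.r_[2.184-.16*np.arange(12),.284]
y=r*np.cos(a);z=r*np.sin(a)
for p,dy,dz in zip(a[1:]-.284,np.diff(y),np.diff(z)): print(round(p,2),'tx',round(-dz/300,4),'tz',round(-dy/300,4))
"
```

```text
1.74 tx -0.0345 tz -0.0585
1.58 tx -0.0247 tz -0.0632
1.42 tx -0.0144 tz -0.0663
1.26 tx -0.0036 tz -0.0678
1.1 tx 0.0072 tz -0.0675
0.94 tx 0.0179 tz -0.0655
0.78 tx 0.0281 tz -0.0618
0.62 tx 0.0376 tz -0.0565
0.46 tx 0.0461 tz -0.0498
0.3 tx 0.0535 tz -0.0418
0.14 tx 0.0594 tz -0.0328
0.0 tx 0.0557 tz -0.0206
```

```bash
python3 -m jog '[{"rot":[0,0,0],"travel":[-0.0345,-0.003,-0.058],"jaw":1},{"rot":[0,0,0],"travel":[-0.025,0,-0.063],"jaw":1},{"rot":[0,0,0],"travel":[-0.0145,0,-0.066],"jaw":1},{"rot":[0,0,0],"travel":[-0.0035,0,-0.068],"jaw":1},{"rot":[0,0,0],"travel":[0.007,0,-0.0675],"jaw":1},{"rot":[0,0,0],"travel":[0.018,0,-0.0655],"jaw":1},{"rot":[0,0,0],"travel":[0,0,0],"jaw":1},{"rot":[0,0,0],"travel":[0,0,0],"jaw":1}]'
cat >> h.py <<'E'
def pawl():
    p,R=avg(2);st()
    v=np.array([[cy,sy],[-sy,cy]])@(p[:2]-O)*1e3
    y,z=v[1]+200,p[2]*1e3+19-126
    print("lifter x",v[0],"rel hinge",y,z,"r",np.hypot(y,z),"p est",np.arctan2(z,y)-.284)
E
python3 -c "
from h import *
pawl()"
```

```text
time: 30.55
position: [0.5659, -0.1353, 0.228]
tool_rot: [1.327, 1.132, -1.321]
ft_force: [-2.2, 1.4, 0.4]
grip_width: 0.159
spread mm [0.1012 0.727  0.3007]
t 30.6 tcp [ 0.5658 -0.136   0.2283] jawhead -0.158 F [-2.1  1.9  1.1] gw 0.16 q [ 0.9   0.27 -0.84  1.6   0.2   1.37 -0.12]
tool axes [[0.002, 0.003, -1.0], [0.988, -0.157, 0.001], [-0.157, -0.988, -0.003]]
lifter x 85.63176726661614 rel hinge 44.88069386197222 121.12624144266675 r 129.17369332630878 p est 0.9319518498491937
```

```bash
python3 -m jog '[{"rot":[0,0,0],"travel":[0.03,0,-0.062],"jaw":1},{"rot":[0,0,0],"travel":[0.038,0,-0.0565],"jaw":1},{"rot":[0,0,0],"travel":[0.047,0,-0.05],"jaw":1},{"rot":[0,0,0],"travel":[0.0535,0,-0.042],"jaw":1},{"rot":[0,0,0],"travel":[0.04,0,-0.022],"jaw":1},{"rot":[0,0,0],"travel":[0.02,0,-0.011],"jaw":1},{"rot":[0,0,0],"travel":[0,0,0],"jaw":1},{"rot":[0,0,0],"travel":[0,0,0],"jaw":1}]'
python3 - <<'E'
from h import *
pawl()
b=cv2.resize(snap("scene","pics/scene15.png")[110:220,180:300],None,fx=5,fy=5,interpolation=2);cv2.imwrite("pics/c15.png",b)
E
```

```text
time: 31.4
position: [0.5771, -0.067, 0.159]
tool_rot: [1.328, 1.129, -1.326]
ft_force: [-2.3, -4.5, -3.2]
grip_width: 0.157
spread mm [0.004  0.0014 0.0873]
t 31.45 tcp [ 0.5771 -0.067   0.1591] jawhead -0.161 F [-2.4 -4.7 -3.5] gw 0.159 q [ 0.79  0.32 -0.86  1.69  0.25  1.25 -0.28]
tool axes [[0.001, 0.001, -1.0], [0.987, -0.16, 0.001], [-0.16, -0.987, -0.001]]
lifter x 85.87666972078972 rel hinge 114.49047012104286 52.061819938328796 r 125.77162177466099 p est 0.14277730432306757
```

View pics/c15.png

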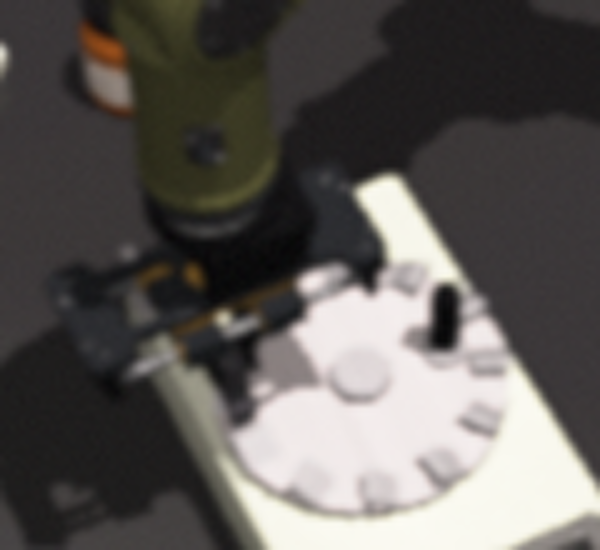

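```bash
python3 -m jog '[{"rot":[0,0,0],"travel":[0.02,0,-0.004],"jaw":1},{"rot":[0,0,0],"travel":[0.02,0,-0.004],"jaw":1},{"rot":[0,0,0],"travel":[0.012,0,-0.003],"jaw":1},{"rot":[0,0,0],"travel":[0,0,0],"jaw":1},{"rot":[0,0,0],"travel":[0,0,0],"jaw":1}]'
python3 -c "
from h import *
pawl()"
```

```text
time: 32.0
position: [0.578, -0.0616, 0.1449]
tool_rot: [1.327, 1.13, -1.323]
ft_force: [-5.3, -2.3, 7.4]
grip_width: 0.164
spread mm [0.0327 0.0081 0.0042]
t 32.05 tcp [ 0.578  -0.0616  0.1449] jawhead -0.159 F [-5.8 -2.4  6.3] gw 0.16 q [ 0.78  0.34 -0.85  1.7   0.27  1.22 -0.3 ]
tool axes [[0.002, 0.001, -1.0], [0.987, -0.158, 0.002], [-0.158, -0.987, -0.002]]
lifter x 85.96784416179577 rel hinge 119.95905714245004 37.871541847097376 r 125.79518700006786 p est 0.02180105311387104
```

```bash
python3 -m jog '[{"rot":[0,0,0],"travel":[0,0,0],"jaw":0.4},{"rot":[0,0,0],"travel":[0,0,0],"jaw":0},{"rot":[0,0,0],"travel":[0,0,0],"jaw":-0.5},{"rot":[0,0,0],"travel":[0,0,0],"jaw":-0.5},{"rot":[0,0,0],"travel":[0,0,0],"jaw":-0.5},{"rot":[0,0,0],"travel":[-0.06,0,0],"jaw":-0.5},{"rot":[0,0,0],"travel":[-0.12,0,0],"jaw":-0.5},{"rot":[0,0,0],"travel":[-0.1,0,0],"jaw":-0.5}]'
python3 -m jog '[{"rot":[0,0,0],"travel":[0,-0.08,0.13],"jaw":-0.5},{"rot":[0,0,0],"travel":[0,-0.08,0.13],"jaw":-0.5},{"rot":[0,0,0],"travel":[0,-0.08,0.14],"jaw":-0.5},{"rot":[0,0,0],"travel":[0,-0.08,0.14],"jaw":-0.5},{"rot":[0,0,0],"travel":[0,-0.08,0.14],"jaw":-0.5},{"rot":[0,0,0],"travel":[0,-0.08,0.14],"jaw":-0.5},{"rot":[0,0,0],"travel":[0,0,0.14],"jaw":-0.5},{"rot":[0,0,0],"travel":[0,0,0],"jaw":-0.5}]'
python3 - <<'E'
from h import *
st()
b=snap("scene","pics/scene16.png");a=snap("top","pics/top16.png")
crop("pics/top16.png",(190,160,330,250),"pics/t16.png",5.7)
crop("pics/scene16.png",(195,140,325,280),"pics/s16.png",4.2)
E
```

```text
time: 32.85
position: [0.5778, -0.0618, 0.2285]
tool_rot: [1.328, 1.131, -1.323]
ft_force: [0.4, 0.1, 0.2]
grip_width: 0.732
time: 33.65
position: [0.3866, -0.3301, 0.2262]
tool_rot: [1.333, 1.123, -1.332]
ft_force: [0.5, 1.0, -0.1]
grip_width: 0.751
t 33.65 tcp [ 0.3866 -0.3301  0.2262] jawhead -0.169 F [ 0.5  1.  -0.1] gw 0.751 q [ 1.29  0.05 -0.65  1.77  0.03  1.33  0.47]
tool axes [[0.001, -0.0, -1.0], [0.986, -0.168, 0.001], [-0.168, -0.986, 0.0]]
```

View pics/t16.png

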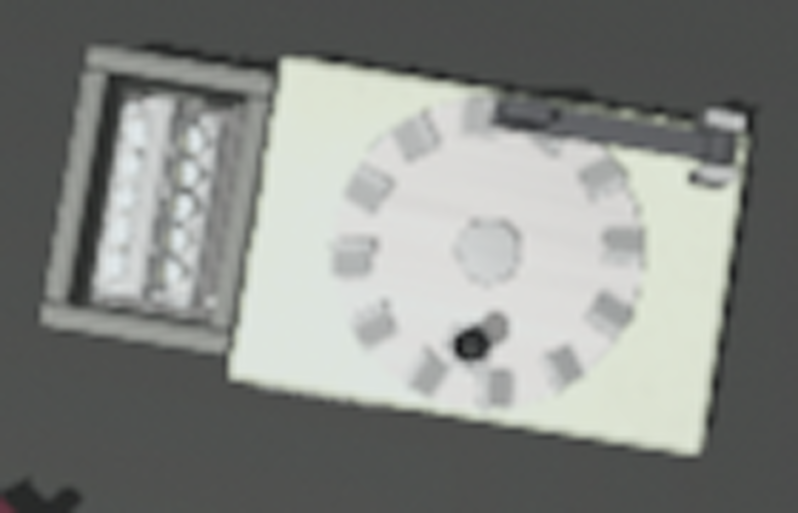

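View pics/s16.png

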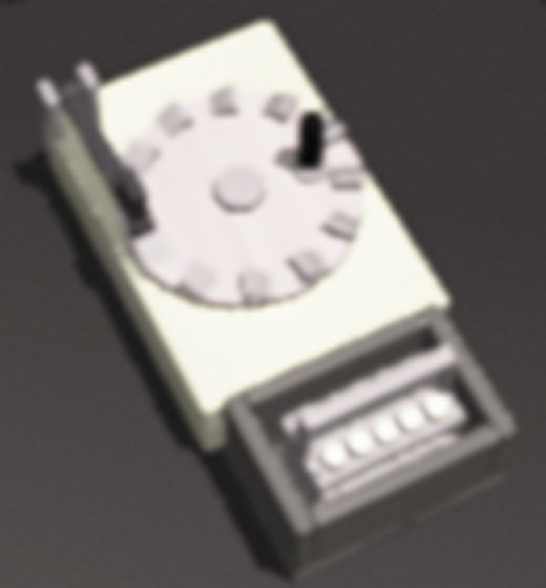

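View pics/scene16.png

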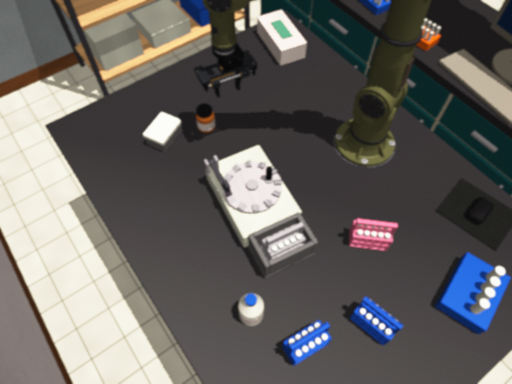

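```bash
python3 - <<'E'
from h import *
pr=[proj("scene",L(85,-200+122*np.cos(q)-26*np.sin(q),126+122*np.sin(q)+26*np.cos(q))) for q in(0,.07)]
print("scene px shift for .07:",pr[1]-pr[0],pr[0])
from h import *
for n in("scene","top"):
    A=cv2.cvtColor(cv2.imread(f"pics/{n}0.png"),6).astype(np.float32);B=cv2.cvtColor(cv2.imread(f"pics/{n}16.png"),6).astype(np.float32)
    u,v=proj(n,L(85,-78,152)).round().astype(int)
    k=8
    print(n,(u,v),"mean abs diff tab patch",np.abs(A-B)[v-k:v+k,u-k:u+k].mean())
    print(np.abs(A-B)[v-k:v+k,u-k:u+k].round().astype(int)[::2,::2])
    best=[]
    T=np.clip(A,0,110)[v-9:v+9,u-6:u+5]
    U=4;Tu=cv2.resize(T,None,fx=U,fy=U,interpolation=2);S=cv2.resize(np.clip(B,0,110)[v-13:v+13,u-10:u+9],None,fx=U,fy=U,interpolation=2)
    m=cv2.matchTemplate(S,Tu,cv2.TM_SQDIFF_NORMED);_,_,loc,_=cv2.minMaxLoc(m);print("shift px",(np.array(loc)-16)/4)
E
```

```text
scene px shift for .07: [-0.4398 -1.9563] [226.5075 186.3145]
scene (np.int64(227), np.int64(186)) mean abs diff tab patch 1.5625
[[ 0  0  7  5  4  1  3  0]
 [ 2  1  1  0  1  4  0  0]
 [ 0  1  0  0  9 14  2  0]
 [ 0  1  3  1  0  2  1  0]
 [ 1  0  1  0  1  1  2  1]
 [ 0  5  4  1  0  1  0  0]
 [ 1  1  4  2  1  1  1  0]
 [ 0  1  4  2  2  0  0  0]]
shift px [0. 0.]
top (np.int64(282), np.int64(179)) mean abs diff tab patch 3.5898438
[[ 0  0  1  0  1  0  0  0]
 [ 1  0  1  0  0  0  1  1]
 [ 0  1  1  1  2  1  0  1]
 [12 21 33  1  1  0  1  0]
 [16 21  0  1  1  0  0  1]
 [15 10  0  1  1  1  1  0]
 [ 0  7  0 14 16  2  9  5]
 [ 0  1  0  1 16  2  6 19]]
shift px [0. 0.]
```

```bash
python3 - <<'E'
from h import *
A=cv2.imread("pics/scene0.png").astype(int);B=cv2.imread("pics/scene16.png").astype(int)
for n,(u,v) in dict(bottle=(251,308),jar=(205,118),box=(161,130)).items():
    print(n,np.abs(A-B)[v-22:v+22,u-22:u+22].mean())
# platform/rack height: handle ends, rim of handle top expected .018+.127
ta=lambda c:(np.array(c)+.5)/5.7-.5+[190,160]; sa=lambda c:(np.array(c)+.5)/4.2-.5+[195,140]
for b,a in(((290,424),(168,98)),((450,352),(140,305))): print(tri(sa(b),ta(a)))
k=tri(sa((314,116)),ta((471,345)))[0];v=np.array([[cy,sy],[-sy,cy]])@(k[:2]-O)*1e3-[0,-70];print(k,v,np.pi-np.arctan2(v[1],v[0]))
E
```

```text
bottle 0.7505165289256198
jar 11.324035812672177
box 1.3409090909090908
(array([0.5893, 0.1565, 0.1418]), np.float64(0.006313159608833491))
(array([0.4615, 0.1745, 0.1337]), np.float64(0.0022651290910880723))
[ 0.4364 -0.0249  0.1769] [-59.6862   3.9058] 0.06534579306296529
```

```bash
python3 - <<'E'
from h import *
A=cv2.imread("pics/scene0.png")[90:145,175:235];B=cv2.imread("pics/scene16.png")[90:145,175:235]
cv2.imwrite("pics/jar.png",cv2.resize(np.hstack([A,B]),None,fx=6,fy=6,interpolation=2))
E
```

```text
(no output)
```

View pics/jar.png

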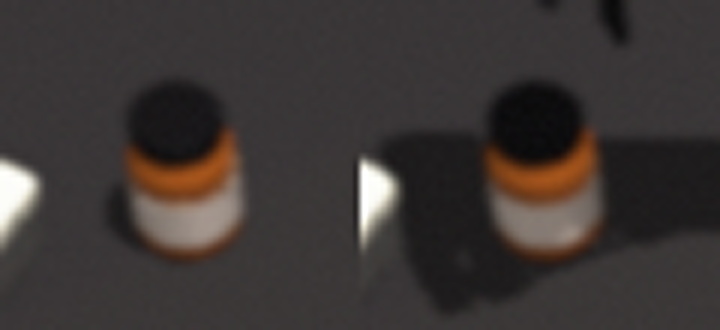

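The jar stands where it was; only the arm's shadow differs. Everything is in place, so I'm handing in.

```bash
python3 -c "
from bench import ctrl
print(ctrl.close_job())"
```

```text
the job is handed in; nothing more can be done
None
```

The job is done and handed in at about 34 s of the 72 s allowed. No verdict was reported.

**What I did, in order**
1. Set the steel rack on the platform and let go of it.
2. Threw the pawl right back to its stop.
3. Turned the wheel one full turn clockwise by the knob, until it met the end stop. There 5 mm more command moved it only 0.3 mm, at about 10 N.
4. Swung the pawl back, released it, and moved the arm clear.

**What the last checks showed**
- **Pawl:** its image matches the starting picture with 0 px shift. Resting on a tooth would have shown about 2 px.
- **Rack:** it stands upright in the well and sank about 70 mm.
- **Wheel:** the knob reads about 0.065 rad past the full turn, close to the end stop's 0.05.
- **Bystanders:** the bottle, jar and box have not moved. The jar's patch differed only because of the arm's shadow.

**What went less well**
- **Slip in the grasp:** I began lifting before the fingers had fully closed, so the rack hung about 20 mm low in the jaws.
- **Hard touchdown:** because of that, the rack met the platform early and the wrist force reached at least 35 N. I eased it off before releasing, so the set-down was firmer than intended.
- **Rack height:** the final handle height triangulated to 0.134–0.142 m, against the expected 0.145 m. I put the difference down to camera error.

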